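Hook a dropped bearing block out from behind the guard

TASK

The blue bearing block has been dropped behind the yellow-framed fixed guard, where the hand cannot go: pass the red-handled hooked rod in under the guard's front panel, hook it behind the block, and draw the block along the bench until it is well clear in front of the guard. Leave the rod lying on the bench clear of the guard, then pick the block up and set it down (do not drop it) on its base in the grey tray. Do not touch the block with the fingers while it is behind the guard, do not push hard on the guard, and leave the torch, bottle, tape roll, filter and marker where they are.

Things in the scene. Friction and masses are not known exactly. Their poses are not given: they have to be found in the camera images.
- guard: fixed clear guard with a yellow frame over a drive shaft, 155 deep (x) x 320 wide (y) x 160 high. Origin on the bench under the middle of the outer face of its front; x axis points in behind the guard, y to the left, z up. Sides, top and back (inner face x = 147) are closed; inside, it is clear from the bench to 80 above it
- guard_opening (a point): middle of the opening below the guard's front panel, which faces the robot's left: the opening is 65 high (this point 32 above the bench) and 296 wide; the panel above it is 12 thick, from this point inward (+x). Axes as the guard's
- rod_mid (a point): centre of the loose hooked rod, 154 mm long, about 0.14 kg, lying flat: on its axis at half its length, 10 above the bench. x along the rod toward the hook, y to the side the hook arm points to, z up. Red plastic handle 20 wide x 20 high from x = -77 to +18, then a round 14 mm steel rod lying at bench level
- rod_hook (a point): middle of the rod's hook arm, a straight 14 mm round bar across the rod's far end, lying at bench level (this point 7 above the bench). Axes as the rod's: the arm runs along y from the rod's axis (y = -30) to its tip (y = +30); near face, which draws the block, at x = -7
- block_mid (a point): centre of the loose blue bearing block (0.15 to 0.3 kg), 25 above its underside. Base 30 (x) x 64 (y) x 10 high; on its middle a housing 26 (x) x 36 (y), flat-sided and round-topped, 50 high, with its bore along x; z up. Its housing can be gripped across y, above the base. At first 70 to 85 behind the guard's front, near the middle of its width, turned up to 0.3 rad
- tray: fixed open grey tray, outside 120 (x) x 140 (y) x 30 high, walls 4 and floor 4 thick. Origin at the centre of its underside on the bench, z up.
- torch: loose black torch lying on the bench, 37 x 112 (y) x 37 high; origin at the centre of its underside. Not to be moved.
- sample_3: loose white sample bottle with a red cap, 36 across, 70 high; origin at the centre of its underside. Not to be moved.
- tape_red: loose small roll of dark tape lying flat, 53 across, 19 high; origin at the centre of its underside. Not to be moved.
- filter_0: loose white disc-shaped inline filter, 48 across, 46 high; origin at the centre of its underside. Not to be moved.
- marker_0: loose marker pen with a black cap, 16 x 130 (y) x 18; origin at the centre of its underside. Not to be moved.

How it is judged:
By the outcome, as a careful person would: the job done as asked, in the order asked, and still so for the second after the job is handed in, with the robot touching nothing.
It also fails if it takes over 64 s, if anything falls off the work surface, if the arm or the gripper's body presses on something with over 40 N, if the wrist force passes 120 N, or if a joint passes its speed limit or range.

ROBOT

A 6-joint arm with a two-finger parallel gripper is mounted at the origin on a cart in front of the work surface, level with it; the furniture and walls round the work are solid. World frame = base frame: x ahead of the robot, y to its left, z up, the work surface at z = 0. Lengths are in m, angles in rad, forces in N, time in s.
With the tool pointing down it reaches from about 0.275 to 0.825 m from the base axis. Payload 4.9 kg.
Tool frame: the origin (TCP) lies midway between the tips of the shut fingers; the grasp point (between the pads) lies 19 mm behind it; z points along the fingers, y is the direction in which the jaws open and shut (so a half turn about z gives the same grasp; the last joint's range is limited). The gripper opens to 85 mm and grips with 20 to 120 N. Pads are 22 mm wide; open, the fingers measure 114 mm over their backs; the gripper's body (76 mm by 85 mm) begins 54 mm behind the grasp point. The pads swing forward as they close: fully open they stand 13 mm farther back than shut.
Start: joints at [-0.134, 0.326, -0.193, 1.052, 0, 1.437], TCP at [0.55, 0, 0.231] pointing down, gripper open.
Joint ranges: [-2.65, 2.65], [-0.97, 1.79], [-1.3, 1.35], [-1.93, 2.1], [-1.47, 1.37], [-3.14, 3.14]. Speed limits (rad/s): [2.57, 2.57, 3.14, 3.14, 3.14, 3.14].

INTERFACE

Orientations are given as a rotation vector (axis times angle).
In Python, from rig import manip gives the robot as it stands.
- The arm moves only by the tool servo_tool, never from a script. Its argument "deltas" is one flat list of numbers, 5 for each row, row after row: the shift along the tool's x, y, z in mm, then the turn about the tool's z in rad, then the opening, from 0 (shut) to 1 (fully open). A call has exactly 10 rows; each row shifts and turns the commanded pose from where the row before left it, along the tool's axes as they then stand; what a row does not reach is not made up. A row lasts 1/8 s, in which the tool goes at most 62.5 mm and 10.7 degrees, less where a joint would pass 70% of its speed; a pose out of reach is approached as far as the arm can. A call with a gripper value outside its range is refused whole. The fingers move at their own pace and stop on an object; the grip force is fixed at half the most. Time passes only in rows, so rows that do not move let the fingers close, or fill a call up. It gives the time, the measured TCP pose, the force and the opening at its end, in the units of the state.
- manip.sense(): the state, without advancing time (a new reading comes with each control period).
- manip.grab_frame(name): name is "scene" or "side" or "wrist"; returns a dict with "pixels" (384x512x3 uint8, blue, green, red), "depth" (384x512 float32, m along the optical axis (not along the pixel's ray), 0 where there is no reading), "mtx" (3x3 intrinsics, pixels), "rvec" (rotation vector, rad) and "tvec" (3), from world to camera coordinates, as OpenCV has them; the wrist camera has in their place "T_tool_cam" (4x4, takes a point from camera to tool coordinates, whose origin is the TCP and whose axes are the flange's). Camera axes: x right, y down, z forward; pixel columns grow to the right and rows downward; lengths in m; the calibration is good to about 2 mm. A picture is of the moment at which its call begins: read the wrist's pose just before it.
- manip.close_job(): hands the job in, once; it reports no verdict.
The state is a dict: "time_s": time; "q": joint angles; "qvel": joint speeds; "joint_torque": joint torques, N m; "tcp_pos": TCP position; "orientation": TCP orientation; "force": force on the tool from outside, world axes, zero at the start; "torque": the same for the moment, N m; "gripper_width": finger opening in m.
Only numpy, scipy, OpenCV 4.12 (cv2) and the standard library are available. Lean on these libraries where they do the work, as an engineer would, in place of code of your own. Each camera call takes 0.05 s, during which the arm holds its last target.

## Working session

There is one attempt and no reset: what is moved stays moved. The work goes in short steps, Python scripts to look and compute and a tool call to move; the robot and the scene stay as the last step left them, time stands still between calls to the robot, and variables do not carry over. Pictures are saved under pics/ and viewed, and the job is handed in when it is done.

Besides the shell and the picture viewer there is one more tool, called after "Call:" in YAML: its name, and indented under it one key for each argument. servo_tool: Moves the arm, as the interface text tells. Its arguments: {"type":"object","properties":{"deltas":{"type":"array","items":{"type":"number"}}},"required":["deltas"]}

```bash
ls; mkdir -p pics; python3 - <<'E'
from rig import manip
import cv2,numpy as np
print(manip.sense())
for n in ["scene","side","wrist"]:
    f=manip.grab_frame(n)
    cv2.imwrite(f"pics/a_{n}.png",f["pixels"])
    np.savez(f"a_{n}.npz",**f)
    print(n,f["mtx"].tolist(),{k:np.round(f[k],4).tolist() for k in f if k not in("pixels","depth","mtx")})
E
```

```text
pics
{'time_s': 0.0, 'q': array([-1.34199422e-01,  3.26935248e-01, -1.93596157e-01,  1.05200787e+00,
        4.23629046e-06,  1.43656926e+00]), 'qvel': array([ 0.00088931, -0.00180082, -0.00083832,  0.00043989, -0.00194032,
        0.0007713 ]), 'joint_torque': array([-1.24197268e-03, -4.43398941e+01,  2.62443137e+01,  1.56443648e-02,
       -1.97191571e-04, -6.55614656e-06]), 'tcp_pos': array([5.49409084e-01, 9.28477561e-05, 2.30501886e-01]), 'orientation': array([-2.22042841e+00, -2.22048979e+00,  1.65344410e-03]), 'force': array([-0.53323417,  0.72518797, -0.38913545]), 'torque': array([0.00677282, 0.01048847, 0.0670826 ]), 'gripper_width': 0.08537976192459028}
scene [[494.0559486597031, 0.0, 245.84537825868077], [0.0, 494.0559486597031, 195.03487166494494], [0.0, 0.0, 1.0]] {'rvec': [0.7238, -2.841, 0.7559], 'tvec': [0.4766, 0.2104, 1.0895]}
side [[446.1550463448015, 0.0, 258.24413058246205], [0.0, 446.1550463448015, 184.9539392713187], [0.0, 0.0, 1.0]] {'rvec': [0.7735, -2.7202, 0.9081], 'tvec': [0.4444, 0.2277, 0.9226]}
wrist [[335.05048914430296, 0.0, 259.9677415421077], [0.0, 335.05048914430296, 185.83962096591276], [0.0, 0.0, 1.0]] {'T_tool_cam': [[0.0003, -0.9529, -0.3032, 0.0772], [1.0, 0.0001, 0.0007, 0.0001], [-0.0006, -0.3032, 0.9529, -0.1425], [0.0, 0.0, 0.0, 1.0]]}
```

View pics/a_scene.png

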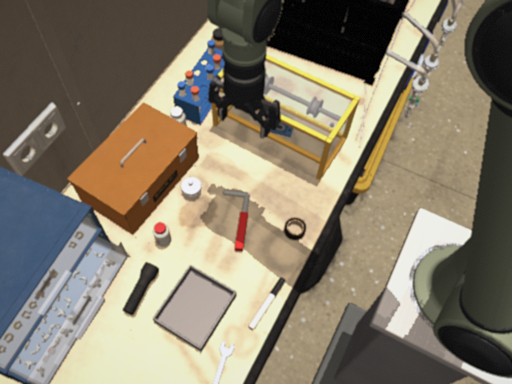

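View pics/a_side.png

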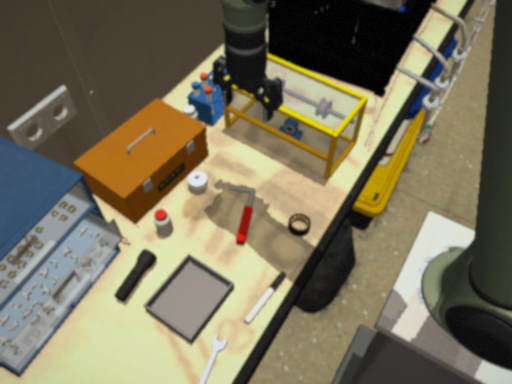

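View pics/a_wrist.png

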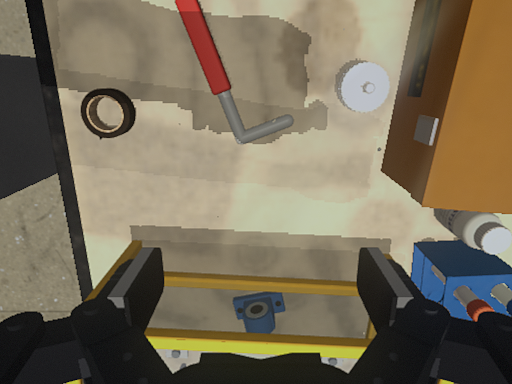

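```bash
cat > h.py <<'E'
import numpy as np,cv2
from scipy.spatial.transform import Rotation as R
def camT(f,st=None):
    if "T_tool_cam" in f:
        T=np.eye(4);T[:3,:3]=R.from_rotvec(st["orientation"]).as_matrix();T[:3,3]=st["tcp_pos"];return T@f["T_tool_cam"]
    M=np.eye(4);M[:3,:3]=cv2.Rodrigues(np.array(f["rvec"],float))[0];M[:3,3]=np.ravel(f["tvec"]);return np.linalg.inv(M)
def plane(f,T,u,v,z):
    r=T[:3,:3]@np.linalg.solve(f["mtx"],[u,v,1.]);return T[:3,3]+r*(z-T[2,3])/r[2]
def cloud(f,T):
    d=f["depth"];v,u=np.indices(d.shape);K=f["mtx"]
    P=np.stack([(u-K[0,2])/K[0,0]*d,(v-K[1,2])/K[1,1]*d,d],-1)@T[:3,:3].T+T[:3,3]
    P[d<=0]=np.nan;return P
def proj(f,T,P):
    p=(np.asarray(P)-T[:3,3])@T[:3,:3];q=p@f["mtx"].T;return q[...,:2]/q[...,2:]
E
python3 - <<'E'
import numpy as np,cv2
from h import *
st=dict(orientation=[-2.22042841e+00, -2.22048979e+00,  1.65344410e-03],tcp_pos=[5.49409084e-01, 9.28477561e-05, 2.30501886e-01])
F={n:dict(np.load(f"a_{n}.npz")) for n in("scene","side","wrist")}
f=F["wrist"];T=camT(f,st)
def p(n,u,v,z):
    f=F[n];print(n,(u,v,z),np.round(plane(f,camT(f,st),u,v,z)*1000,0))
print(T[:3,3])
for a in [(229,90,.01),(213,94,.01),(188,5,.02),(241,139,.007),(288,120,.007),(227,95,.007),(108,113,.01),(362,86,.04),(135,228,0),(390,240,0)]: p("wrist",*a)
P=cloud(f,T)
for (u,v) in [(220,80),(200,40),(108,98),(362,86),(258,311),(258,325),(242,309),(275,307),(260,280),(150,283),(260,342),(170,343),(410,60),(430,100),(388,200),(470,225),(440,250)]: print(u,v,np.round(P[v,u]*1000))
for n in("scene","side"):
  f=F[n];T=camT(f);P=cloud(f,T);print(n)
  pts={"scene":[(322,172),(213,122),(198,270),(155,318),(235,296),(202,347),(192,305),(241,250),(245,210),(245,194),(225,190),(295,228),(150,268),(133,310),(161,228),(191,185),(280,290),(253,325)],"side":[(290,128),(330,168),(227,125),(189,259),(147,307),(232,288),(196,340)]}[n]
  for u,v in pts: print((u,v),np.round(P[v,u]*1000), np.round(plane(f,T,u,v,0)*1000))
E
```

```text
[0.54975677 0.07723645 0.37301437]
wrist (229, 90, 0.01) [517.  67.  10.]
wrist (213, 94, 0.01) [500.  63.  10.]
wrist (188, 5, 0.02) [481. 144.  20.]
wrist (241, 139, 0.007) [529.  15.   7.]
wrist (288, 120, 0.007) [580.  35.   7.]
wrist (227, 95, 0.007) [515.  61.   7.]
wrist (108, 113, 0.01) [388.  43.  10.]
wrist (362, 86, 0.04) [647.  71.  40.]
wrist (135, 228, 0) [397. -95.   0.]
wrist (390, 240, 0) [ 709. -111.    0.]
220 80 [509.  77.  20.]
200 40 [491. 113.  21.]
108 98 [385.  58.  -1.]
362 86 [648.  71.  37.]
258 311 [ 548. -124.  117.]
258 325 [ 548. -123.  136.]
242 309 [ 533. -122.  117.]
275 307 [ 563. -124.  111.]
260 280 [ 550. -119.   75.]
150 283 [507.   2. 260.]
260 342 [ 550. -120.  159.]
170 343 [ 479. -121.  159.]
410 60 [697.  95.  21.]
430 100 [694.  61.  80.]
388 200 [701. -59.  -1.]
470 225 [759. -61.  66.]
440 250 [ 758. -111.   25.]
scene
(322, 172) [ 393. -111.   35.] [ 397. -134.    0.]
(213, 122) [ 708. -126.   18.] [ 715. -137.    0.]
(198, 270) [527. 247.  31.] [535. 238.   0.]
(155, 318) [553. 378.  21.] [559. 374.   0.]
(235, 296) [431. 254.  11.] [
[... 238 characters left out ...]
.]
(225, 190) [581.  35.  12.] [584.  29.   0.]
(295, 228) [389.  39.  -0.] [389.  39.   0.]
(150, 268) [618. 295.  39.] [632. 285.   0.]
(133, 310) [602. 386.  23.] [610. 383.   0.]
(161, 228) [637. 214.  71.] [665. 190.   0.]
(191, 185) [649.  75.  40.] [664.  57.   0.]
(280, 290) [353. 192.   2.] [353. 192.   0.]
(253, 325) [368. 291.  14.] [369. 288.   0.]
side
(290, 128) [ 509. -121.  110.] [ 556. -217.    0.]
(330, 168) [ 390. -112.   46.] [ 402. -149.   -0.]
(227, 125) [ 700. -128.   11.] [ 707. -137.    0.]
(189, 259) [545. 246.  10.] [550. 243.   0.]
(147, 307) [544. 380.  28.] [556. 375.   0.]
(232, 288) [429. 254.  12.] [433. 249.   0.]
(196, 340) [432. 376.   1.] [432. 376.   0.]
```

```bash
python3 -c "
import cv2
for n in('scene','side','wrist'):
    i=cv2.imread(f'pics/a_{n}.png')
    c={'scene':i[60:300,130:370],'side':i[60:260,170:390],'wrist':i[210:384,80:440]}[n]
    s=min(800/c.shape[1],600/c.shape[0]);cv2.imwrite(f'pics/a_{n}_z.png',cv2.resize(c,None,fx=s,fy=s,interpolation=cv2.INTER_CUBIC));print(s)
"
```

```text
2.5
3.0
2.2222222222222223
```

View pics/a_side_z.png

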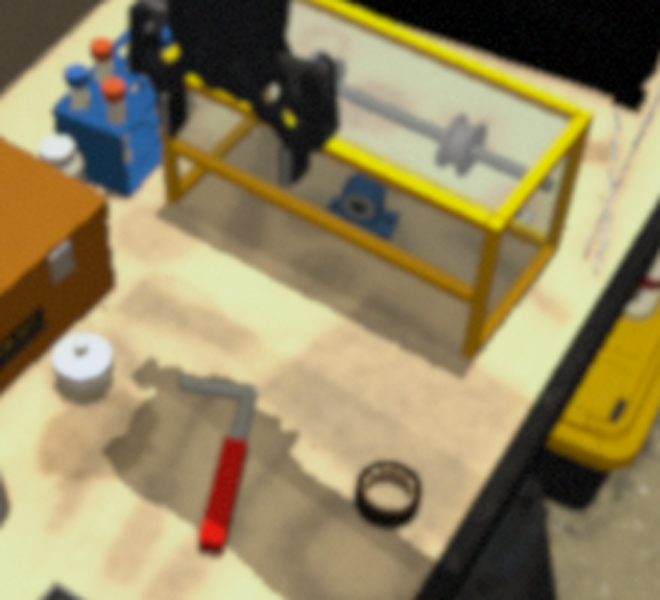

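View pics/a_wrist_z.png

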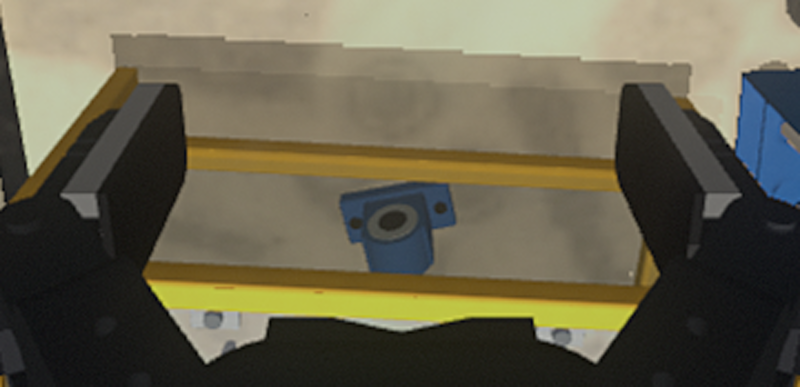

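```bash
python3 - <<'E'
import numpy as np,cv2
from h import *
st=dict(orientation=[-2.22042841e+00, -2.22048979e+00,  1.65344410e-03],tcp_pos=[5.49409084e-01, 9.28477561e-05, 2.30501886e-01])
F={n:dict(np.load(f"a_{n}.npz")) for n in("scene","side","wrist")}
from scipy.optimize import least_squares
# guard fit: wire corners. observed pixels
f=F["wrist"];T=camT(f,st)
i=f["pixels"]
hsv=cv2.cvtColor(i,cv2.COLOR_BGR2HSV)
m=((hsv[...,0]>98)&(hsv[...,0]<125)&(hsv[...,1]>90)).astype(np.uint8)
m[:270]=0;m[:,:200]=0;m[:,320:]=0
print(m.sum(),np.argwhere(m).min(0),np.argwhere(m).max(0))
# block front
for x,y,z in[(340,195,.01),(453,183,.01),(345,243,.01),(457,225,.01),(365,225,.027),(418,217,.027)]:
    print(np.round(plane(f,T,80+x/2.2222,210+y/2.2222,z)*1000))
P=cloud(f,T)
# guard front points from depth: edges
sel=(P[...,2]>60)
g=((hsv[...,0]>15)&(hsv[...,0]<32)&(hsv[...,1]>150))
for n in F:
    f=F[n];T=camT(f,st);P=cloud(f,T)*1000;hsv=cv2.cvtColor(f["pixels"],cv2.COLOR_BGR2HSV)
    g=(hsv[...,0]>15)&(hsv[...,0]<35)&(hsv[...,1]>150)
    q=P[g];q=q[(q[:,2]>60)&(q[:,2]<85)&(q[:,1]<-90)&(q[:,1]>-140)&(q[:,0]>385)&(q[:,0]<715)]
    print(n,len(q),np.polyfit(q[:,0]-550,q[:,1],1) if len(q)>9 else'', [np.round(np.median(q[abs(q[:,0]-x)<20],0)) for x in(410,480,550,620,690)])
E
```

```text
715 [293 233] [332 284]
[ 515. -188.   10.]
[ 580. -180.   10.]
[ 517. -221.   10.]
[ 583. -208.   10.]
[ 530. -195.   27.]
[ 559. -189.   27.]
scene 444 [-5.95875736e-02 -1.18251187e+02] [array([ 408., -109.,   77.]), array([ 480., -114.,   78.]), array([ 539., -118.,   78.]), array([ 621., -123.,   78.]), array([ 701., -125.,   74.])]
side 655 [-6.18321663e-02 -1.21306719e+02] [array([ 410., -112.,   75.]), array([ 480., -117.,   75.]), array([ 550., -121.,   75.]), array([ 619., -126.,   75.]), array([ 690., -130.,   75.])]
wrist 2594 [-6.26330273e-02 -1.21407042e+02] [array([ 397., -110.,   74.]), array([ 480., -117.,   76.]), array([ 550., -122.,   76.]), array([ 620., -126.,   76.]), array([nan, nan, nan])]
  return _methods._mean(a, axis=axis, dtype=dtype,
  ret = um.true_divide(
```

```bash
python3 - <<'E'
import numpy as np,cv2
from h import *
F={n:dict(np.load(f"a_{n}.npz")) for n in("scene","side")}
for n in F:
    f=F[n];T=camT(f);P=cloud(f,T)*1000
    q=P.reshape(-1,3);q=q[(abs(q[:,0]-550)<120)&(abs(q[:,1])<150)&(q[:,2]>225)]
    for z in range(225,560,12):
        s=q[(q[:,2]>=z)&(q[:,2]<z+12)]
        if len(s)>3: print(n,z,len(s),"x",np.round(np.percentile(s[:,0],[1,99])-550),"y",np.round(np.percentile(s[:,1],[1,99])))
    i=f["pixels"];u,v=proj(f,T,np.array([.55,0,.3])).astype(int);print(u,v)
    c=i[max(0,v-80):v+60,u-70:u+70];cv2.imwrite(f"pics/g_{n}.png",cv2.resize(c,None,fx=4,fy=4,interpolation=cv2.INTER_CUBIC))
E
```

```text
scene 237 8 x [-48.  44.] y [-4. 11.]
scene 249 71 x [-56.  57.] y [-9. 16.]
scene 261 72 x [-57.  56.] y [-5. 15.]
scene 273 50 x [-57.  55.] y [ 2. 15.]
scene 285 163 x [-73.  72.] y [-8. 17.]
scene 297 238 x [-74.  71.] y [-8. 20.]
scene 309 244 x [-72.  70.] y [-8. 21.]
scene 321 221 x [-71.  70.] y [-7. 23.]
scene 333 271 x [-69.  67.] y [-9. 23.]
scene 345 233 x [-67.  67.] y [-9. 16.]
scene 357 117 x [-37.  23.] y [-5. 41.]
scene 369 186 x [-37.  28.] y [-8. 41.]
scene 381 191 x [-37.  28.] y [-6. 42.]
scene 393 313 x [-37.  32.] y [-14.  41.]
scene 405 158 x [-35.  29.] y [-5. 41.]
scene 417 213 x [-35.  25.] y [-11.  39.]
scene 429 157 x [-36.  25.] y [-1. 40.]
scene 441 220 x [-36.  29.] y [-5. 40.]
scene 453 299 x [-36.  30.] y [-15.  40.]
scene 465 253 x [-34.  27.] y [-31.  38.]
scene 477 165 x [-34.  20.] y [-3. 40.]
scene 489 378 x [-42.  28.] y [-4. 41.]
scene 501 76 x [-46.  41.] y [-24.  43.]
scene 513 247 x [-50.  43.] y [-25.  49.]
scene 525 428 x [-51.  44.] y [-30.  50.]
scene 537 549 x [-51.  43.] y [-29.  50.]
scene 549 619 x [-50.  43.] y [-15.  49.]
244 107

[... 271 characters left out ...]
.  18.]
side 321 289 x [-72.  66.] y [-11.  21.]
side 333 365 x [-70.  65.] y [-10.  20.]
side 345 186 x [-68.  64.] y [-11.  13.]
side 357 173 x [-39.  21.] y [-10.  39.]
side 369 218 x [-39.  26.] y [-8. 39.]
side 381 249 x [-38.  24.] y [-17.  38.]
side 393 384 x [-39.  30.] y [-22.  38.]
side 405 168 x [-35.  16.] y [-13.  36.]
side 417 250 x [-36.  24.] y [-10.  36.]
side 429 230 x [-38.  23.] y [-10.  37.]
side 441 286 x [-37.  26.] y [-15.  38.]
side 453 345 x [-37.  26.] y [-19.  37.]
side 465 331 x [-36.  21.] y [-34.  36.]
side 477 248 x [-38.  19.] y [-21.  38.]
side 489 296 x [-42.  20.] y [ 1. 38.]
side 501 72 x [-42. -24.] y [13. 41.]
side 513 5 x [-38. -34.] y [38. 43.]
246 88
```

View pics/g_scene.png

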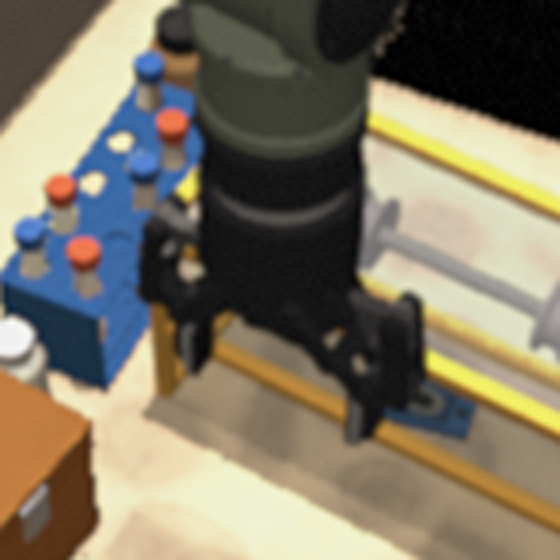

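View pics/g_side.png

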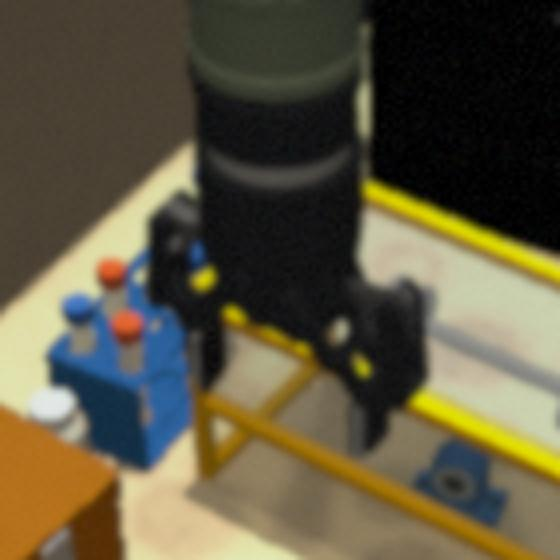

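```bash
python3 - <<'E'
import numpy as np,cv2
from h import *
F={n:dict(np.load(f"a_{n}.npz")) for n in("scene","side")}
for n in F:
    f=F[n];T=camT(f);P=cloud(f,T)*1000
    q=P.reshape(-1,3);q=q[(abs(q[:,0]-550)<30)&(abs(q[:,1])<60)&(q[:,2]>225)]
    for z in range(225,420,8):
        s=q[(q[:,2]>=z)&(q[:,2]<z+8)]
        if len(s)>3: print(n,z-231,len(s),"x",np.round(np.percentile(s[:,0],[1,99])-550),"y",np.round(np.percentile(s[:,1],[1,50,99])))
E
```

```text
scene 66 6 x [-29.  11.] y [-5. 12. 19.]
scene 74 40 x [-29.  29.] y [12. 14. 20.]
scene 82 51 x [-29.  28.] y [12. 18. 21.]
scene 90 69 x [-30.  28.] y [12. 19. 23.]
scene 98 77 x [-29.  25.] y [13. 21. 24.]
scene 106 29 x [-29.  -9.] y [12. 15. 23.]
scene 114 7 x [-30. -24.] y [13. 14. 15.]
scene 130 75 x [-29.  25.] y [26. 37. 41.]
scene 138 89 x [-29.  29.] y [25. 38. 41.]
scene 146 96 x [-29.  28.] y [25. 36. 41.]
scene 154 89 x [-29.  27.] y [25. 38. 42.]
scene 162 96 x [-29.  27.] y [24. 37. 41.]
scene 170 213 x [-30.  28.] y [-6. 32. 41.]
scene 178 45 x [-27.  24.] y [18. 33. 37.]
scene 186 110 x [-30.  26.] y [18. 33. 39.]
side 66 7 x [-16.  11.] y [ 8.  8. 10.]
side 74 64 x [-30.  29.] y [-12.  11.  18.]
side 82 62 x [-29.  30.] y [ 9. 15. 18.]
side 90 79 x [-29.  29.] y [ 8. 15. 22.]
side 98 120 x [-29.  28.] y [10. 14. 21.]
side 106 50 x [-29.  14.] y [ 9. 11. 21.]
side 114 9 x [-29. -22.] y [ 9. 11. 13.]
side 122 15 x [-29.  12.] y [21. 30. 37.]
side 130 91 x [-30.  23.] y [24. 34. 39.]
side 138 99 x [-30.  27.] y [24. 35. 39.]
side 146 100 x [-30.  24.] y [22. 34. 39.]
side 154 110 x [-29.  24.] y [23. 34. 38.]
side 162 104 x [-29.  22.] y [23. 34. 38.]
side 170 213 x [-30.  29.] y [-24.  29.  38.]
side 178 71 x [-29.  19.] y [12. 30. 35.]
side 186 122 x [-30.  24.] y [18. 31. 35.]
```

```bash
python3 - <<'E'
import numpy as np,cv2
from h import *
st=dict(orientation=[-2.22042841e+00, -2.22048979e+00,  1.65344410e-03],tcp_pos=[5.49409084e-01, 9.28477561e-05, 2.30501886e-01])
F={n:dict(np.load(f"a_{n}.npz")) for n in("scene","side","wrist")}
A=[]
for n in F:
    f=F[n];T=camT(f,st);i=f["pixels"];hsv=cv2.cvtColor(i,cv2.COLOR_BGR2HSV)
    m=((hsv[...,0]<6)|(hsv[...,0]>172))&(hsv[...,1]>170)
    k,l,s,c=cv2.connectedComponentsWithStats(m.astype(np.uint8))
    for j in range(1,k):
        if s[j,4]<150: continue
        P=cloud(f,T)*1000;q=P[l==j];q=q[(abs(q[:,2]-20)<4)]
        if len(q)<50: continue
        mu=q[:,:2].mean(0);w,V=np.linalg.eigh(np.cov((q[:,:2]-mu).T));d=V[:,1]*np.sign(-V[1,1])
        t=(q[:,:2]-mu)@d
        print(n,s[j],mu,"dir",d,np.degrees(np.arctan2(d[1],d[0])),"ends",mu+d*t.min(),mu+d*t.max(),t.max()-t.min(), "w",np.ptp((q[:,:2]-mu)@V[:,0]))
c=F["wrist"]["pixels"][0:160,150:350];cv2.imwrite("pics/rodw.png",cv2.resize(c,None,fx=3.7,fy=3.7,interpolation=cv2.INTER_CUBIC))
E
```

```text
scene [235 212  13  38 270] [492.31697745 115.37525498] dir [ 0.36066213 -0.93269654] -68.85913465035165 ends [475.638815   158.50610506] [510.06012562  69.49028015] 95.43921474018347 w 17.131510660108198
side [237 206  15  38 289] [489.1321143  114.43802923] dir [ 0.35507194 -0.93483898] -69.20214655570382 ends [474.15358732 153.87373034] [506.76084835  68.02482129] 91.83282995161682 w 19.237800375107405
wrist [ 176    0   55   95 1950] [493.94061473 108.77601534] dir [ 0.36640392 -0.93045589] -68.50599219659917 ends [477.43573123 150.68895715] [510.8880763   65.73917895] 91.29909203858483 w 19.80269674799976
```

View pics/rodw.png

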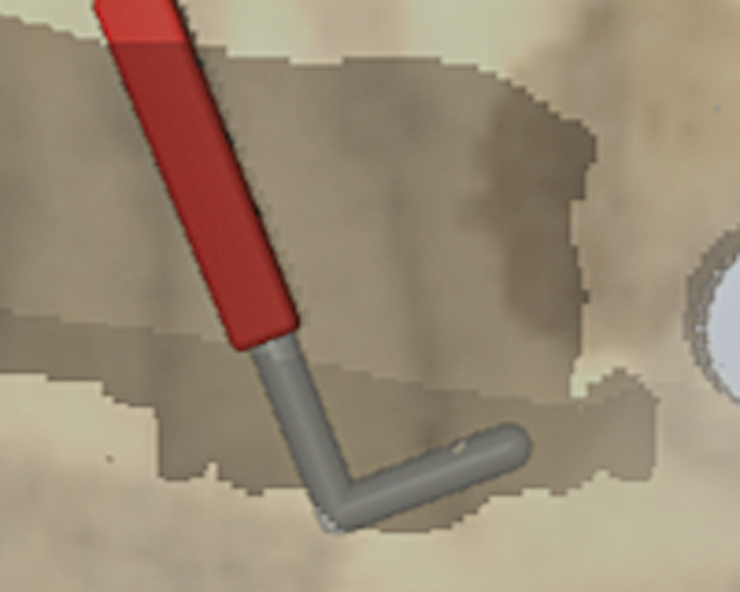

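Call:
servo_tool:
  deltas: [38,-18,0,0,1,38,-18,0,0,1,38,-18,0,0,1,39,-19,0,0,1,0,0,20,-0.124,1,0,0,40,-0.124,1,0,0,50,-0.124,1,0,0,40,0,1,0,0,20,0,1,0,0,0,0,1]

```text
time_s: 1.4
tcp_pos: [0.4753, 0.1527, 0.0597]
orientation: [-1.771, -2.591, 0.004]
force: [-0.8, -0.1, 0.5]
gripper_width: 0.0857
```

```bash
cat > look.py <<'E'
import sys,cv2,numpy as np
from rig import manip
from h import *
s=manip.sense();Rm=R.from_rotvec(s["orientation"]).as_matrix()
print("t",s["time_s"],"tcp",np.round(s["tcp_pos"]*1000,1),"toolx ang",round(float(np.degrees(np.arctan2(Rm[1,0],Rm[0,0]))),2),"tz",np.round(Rm[:,2],3),"F",np.round(s["force"],1),"w",round(s["gripper_width"]*1000,1),"q6",np.round(s["q"],2))
tag=sys.argv[1]
for n in sys.argv[2:]:
    f=manip.grab_frame(n);np.savez(f"{tag}_{n}.npz",orientation=s["orientation"],tcp_pos=s["tcp_pos"],**f)
    cv2.imwrite(f"pics/{tag}_{n}.png",cv2.resize(f["pixels"],None,fx=1.5,fy=1.5,interpolation=cv2.INTER_CUBIC))
E
python3 look.py b wrist side
```

```text
t 1.4 tcp [475.3 152.7  59.7] toolx ang 111.31 tz [-0.004 -0.001 -1.   ] F [-0.8 -0.1  0.5] w 85.7 q6 [ 0.16  0.43 -0.54  0.6   0.    1.36]
```

View pics/b_wrist.png

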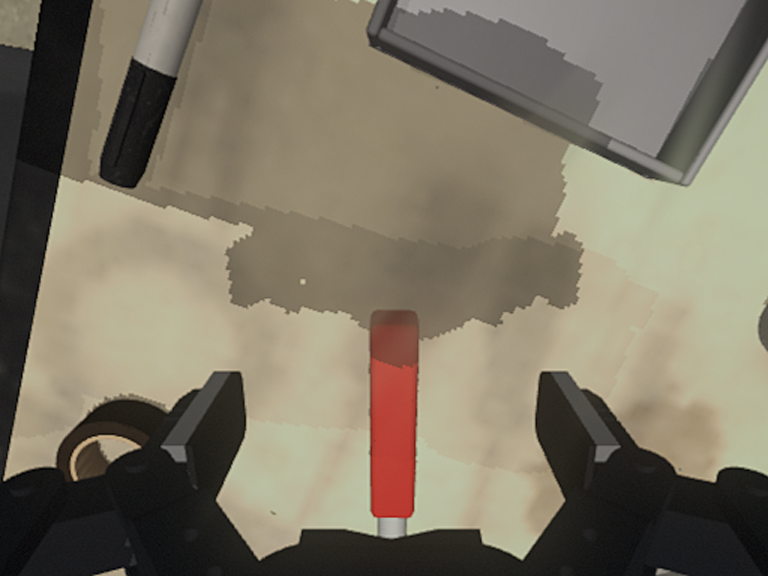

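View pics/b_side.png

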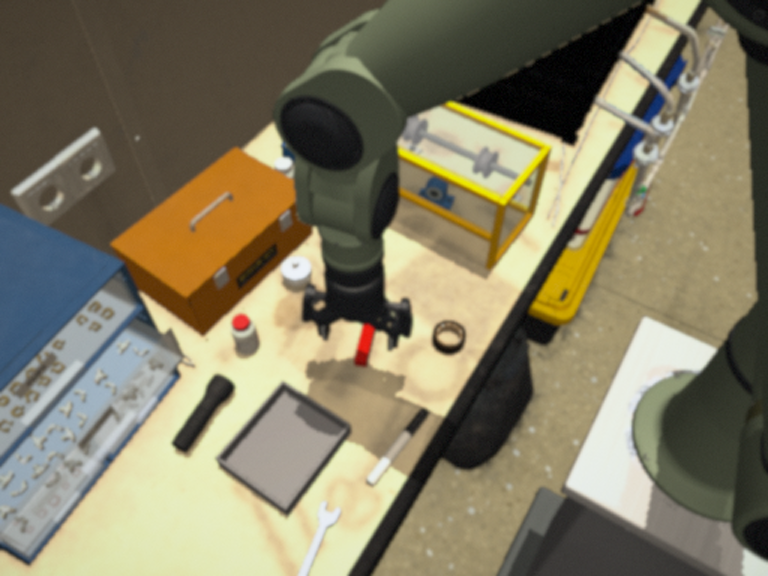

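```bash
python3 - <<'E'
import numpy as np
from h import *
f=dict(np.load("b_wrist.npz"));T=camT(f,f)
Rm=T[:3,:3]@np.linalg.inv(f["T_tool_cam"][:3,:3]);t0=f["tcp_pos"]
hsv=cv2.cvtColor(f["pixels"],cv2.COLOR_BGR2HSV);m=((hsv[...,0]<8)|(hsv[...,0]>170))&(hsv[...,1]>150)
P=cloud(f,T)[m];P=P[abs(P[:,2]-.02)<.004]
L=(P-t0)@Rm*1000
print(len(L),np.percentile(L,[0.5,2,50,98,99.5],axis=0).round(1))
for u,v in[(262.7,209),(262.7,344)]: print(((plane(f,T,u,v,.02)-t0)@Rm*1000).round(1))
x=L[:,0];c=[np.median(L[abs(x-a)<6,1]) for a in(-70,-50,-30,-10,5)];print(c)
E
```

```text
3053 [[-92.7  -8.4  38.5]
 [-91.   -8.   38.8]
 [-51.3   0.7  40. ]
 [-17.3  10.3  41.8]
 [-13.8  10.7  42.6]]
[ 5.   1.6 39.7]
[-92.3   1.9  39.6]
[np.float64(0.7277502498665757), np.float64(0.7084764218013464), np.float64(1.2882259901591544), np.float64(-5.968107104777329), np.float64(nan)]
  return _methods._mean(a, axis=axis, dtype=dtype,
  ret = ret.dtype.type(ret / rcount)
```

Call:
servo_tool:
  deltas: [2,1,20,0,1,0,0,20,0,1,0,0,11,0,1,0,0,5,0,1,0,0,0,0,0.6,0,0,0,0,0.1,0,0,0,0,0,0,0,0,0,0,0,0,0,0,0,0,0,0,0,0]

```text
time_s: 2.75
tcp_pos: [0.4775, 0.1553, 0.0059]
orientation: [1.772, 2.593, 0.001]
force: [-1.4, 0.3, 5.1]
gripper_width: 0.0182
```

```bash
python3 look.py c wrist side
```

```text
t 2.75 tcp [477.5 155.3   5.9] toolx ang 111.31 tz [ 0.001  0.    -1.   ] F [-1.4  0.3  5.1] w 18.2 q6 [ 0.17  0.51 -0.58  0.47 -0.    1.37]
```

View pics/c_wrist.png

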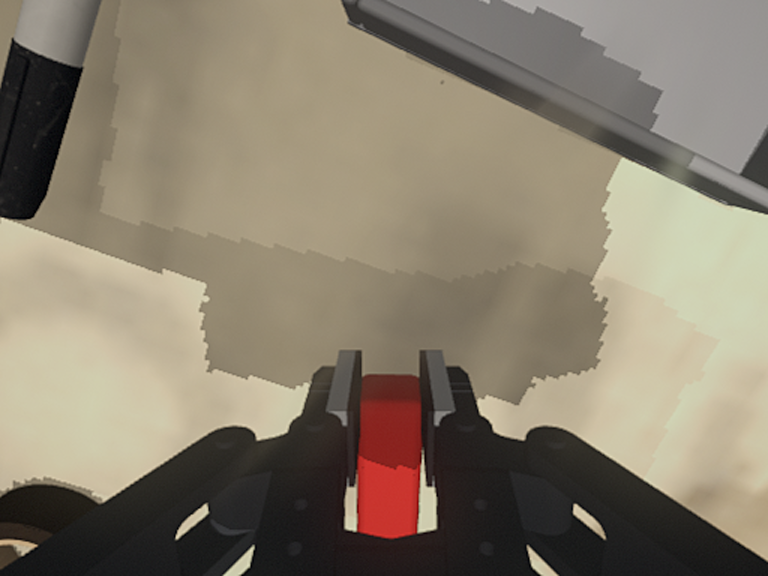

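Call:
servo_tool:
  deltas: [0,0,-2,0,0,0,0,0,0.145,0,0,0,0,0.145,0,0,0,0,0.145,0,0,0,0,0.145,0,-2,-9,0,0,0,-19.6,4.2,0,0,0,-19.6,4.2,0,0,0,-19.6,4.2,0,0,0,-19.6,4.2,0,0,0]

```text
time_s: 4.1
tcp_pos: [0.4672, 0.0746, 0.0072]
orientation: [-2.436, -1.982, 0.001]
force: [0.4, -0.0, -1.5]
gripper_width: 0.0174
```

```bash
python3 look.py d scene side
```

```text
t 4.1 tcp [467.2  74.6   7.2] toolx ang 78.26 tz [-0.001  0.    -1.   ] F [ 0.4 -0.  -1.5] w 17.4 q6 [ 0.    0.48 -0.66  0.44  0.    1.78]
```

View pics/d_scene.png

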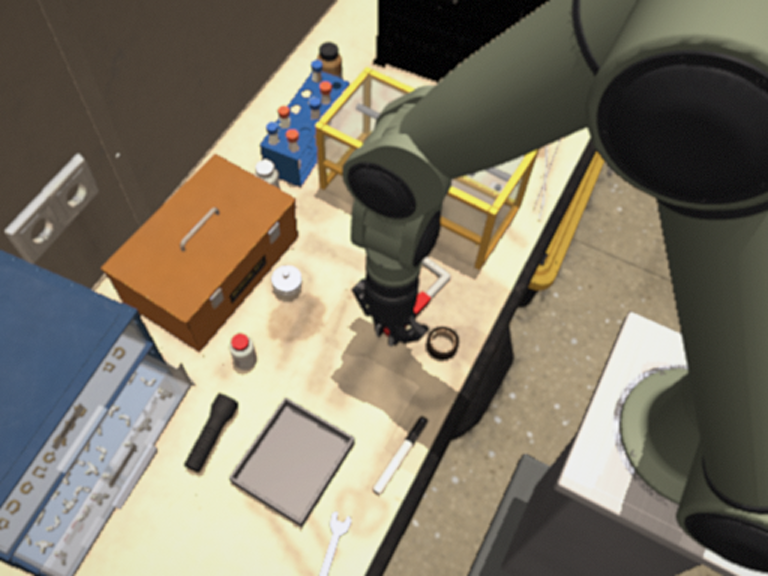

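View pics/d_side.png

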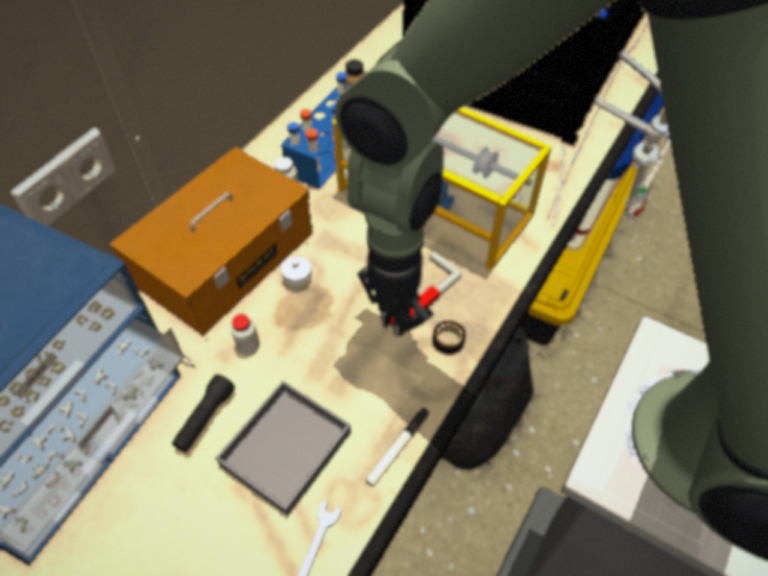

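```bash
python3 - <<'E'
import numpy as np
from h import *
for n in("side","scene"):
    f=dict(np.load(f"d_{n}.npz"));f.pop("T_tool_cam",None);T=camT(f)
    pts={"side":[(457,275),(432,256)],"scene":[(446,277),(424,264)]}[n]
    for u,v in pts: print(n,(plane(f,T,u/1.5,v/1.5,.008)*1000).round(1))
    for P in [(.4376,-.0683,.008),(.496,-.0805,.008)]: print(n,(proj(f,T,np.array(P))*1.5).round(1))
    u,v=(proj(f,T,np.array((.45,-.07,.008)))).astype(int)
    cv2.imwrite(f"pics/dz_{n}.png",cv2.resize(f["pixels"][v-60:v+40,u-60:u+60],None,fx=5,fy=5,interpolation=cv2.INTER_CUBIC))
E
```

```text
side [430.8 -66.6   8. ]
side [484.7 -79.7   8. ]
side [453.8 272.5]
side [426.3 252.9]
scene [434.2 -65.6   8. ]
scene [476.7 -70.7   8. ]
scene [444.8 274.9]
scene [416.2 254.8]
```

View pics/dz_side.png

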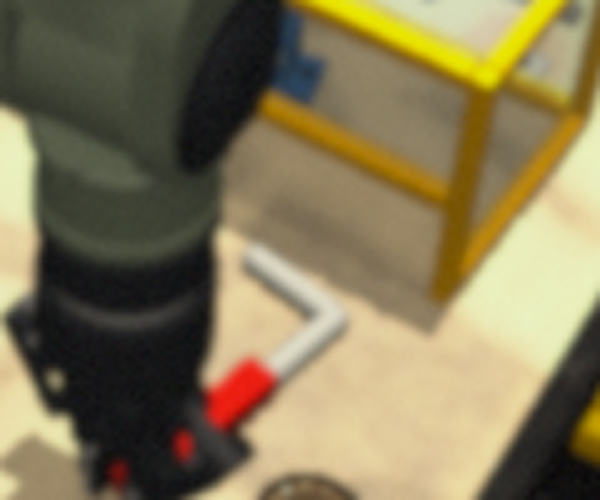

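```bash
python3 - <<'E'
import numpy as np
from h import *
f=dict(np.load(f"d_side.npz"));T=camT(f)
u,v=(proj(f,T,np.array((.45,-.07,.008)))).astype(int)
for a,b,z in[(334,317,.008),(254,257,.008),(262,362,.02),(279,370,.01),(217,412,.021)]: print((plane(f,T,u-60+a/5,v-60+b/5,z)*1000).round(1))
# check calibration with the guard corner foot expected, and block
E
```

```text
[431.9 -69.3   8. ]
[483.4 -81.5   8. ]
[444.8 -19.1  20. ]
[438.6 -25.9  10. ]
[448.2  17.7  21. ]
```

Call:
servo_tool:
  deltas: [-17.1,3.6,0,0,0,-17.1,3.6,0,0,0,-17.1,3.6,0,0,0,-17.1,3.6,0,0,0,-17.1,3.6,0,0,0,-17.1,3.6,0,0,0,-17.1,3.6,0,0,0,-12,2.5,0,0,0,-5,1.1,0,0,0,0,0,0,0,0]

```text
time_s: 5.45
tcp_pos: [0.4682, -0.0651, 0.0073]
orientation: [2.44, 1.978, -0.0]
force: [-0.1, 0.0, -0.8]
gripper_width: 0.0181
```

```bash
python3 look.py e scene side wrist
```

```text
t 5.45 tcp [468.2 -65.1   7.3] toolx ang 78.06 tz [-0. -0. -1.] F [-0.1  0.  -0.8] w 18.1 q6 [-0.29  0.47 -0.66  0.44 -0.    1.48]
```

View pics/e_scene.png

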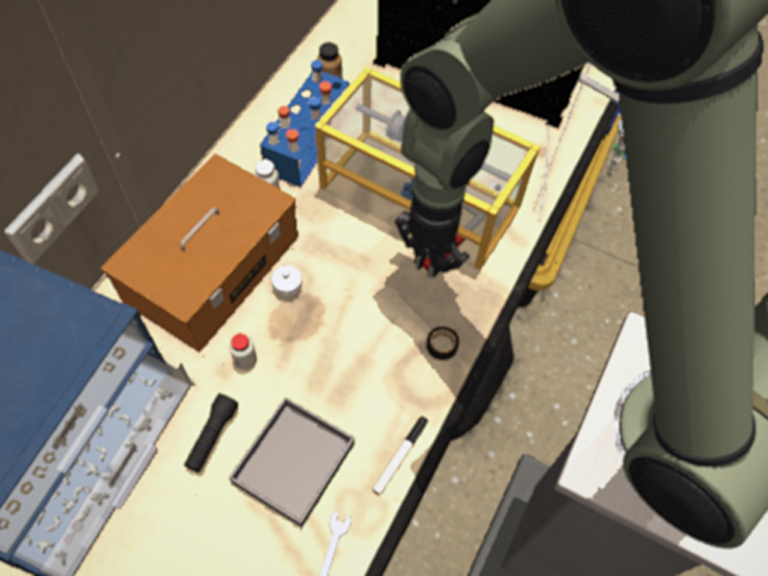

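View pics/e_side.png

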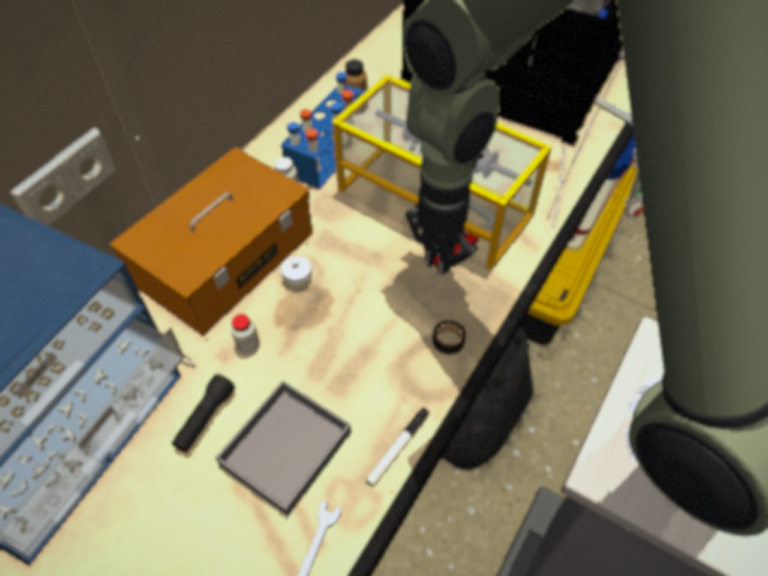

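View pics/e_wrist.png

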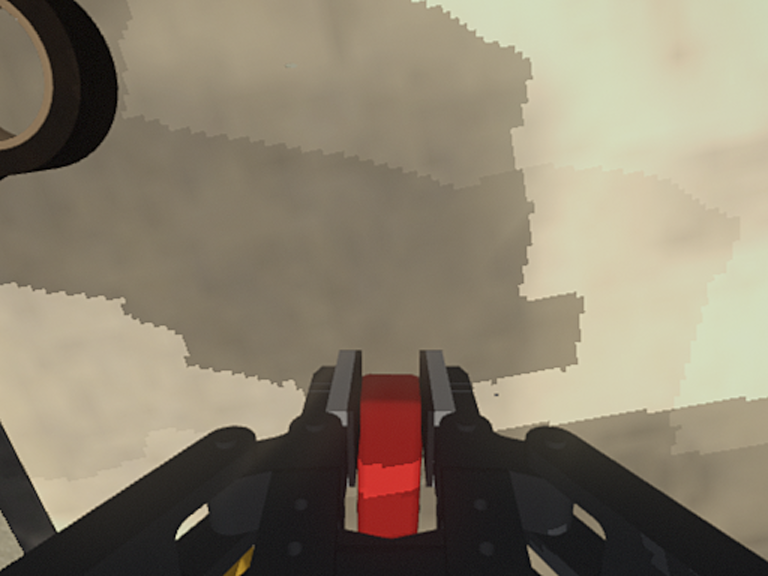

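Call:
servo_tool:
  deltas: [-1,0.2,0,0,0,-1,0.2,0,0,0,-1,0.2,0,0,0,-1,0.2,0,0,0,-1,0.2,0,0,0,-1,0.2,0,0,0,0,0,0,0,0,0,0,0,0,0,0,0,0,0,0,0,0,0,0,0]

```text
time_s: 6.85
tcp_pos: [0.4681, -0.0709, 0.0073]
orientation: [2.44, 1.979, -0.0]
force: [-0.2, -0.3, -1.5]
gripper_width: 0.0182
```

```bash
python3 look.py f
```

```text
t 6.85 tcp [468.1 -70.9   7.3] toolx ang 78.08 tz [ 0. -0. -1.] F [-0.2 -0.3 -1.5] w 18.2 q6 [-0.31  0.48 -0.66  0.44 -0.    1.47]
```

Call:
servo_tool:
  deltas: [-1,0.2,0,0,0,0,0,0,0,0,-1,0.2,0,0,0,0,0,0,0,0,-0.5,0.1,0,0,0,-0.5,0.1,0,0,0,0,0,0,0,0,0,0,0,0,0,0,0,0,0,0,0,0,0,0,0]

```text
time_s: 8.1
tcp_pos: [0.4681, -0.0739, 0.0073]
orientation: [2.44, 1.979, -0.0]
force: [-0.7, 0.2, -0.9]
gripper_width: 0.0183
```

```bash
python3 look.py g side
```

```text
t 8.1 tcp [468.1 -73.9   7.3] toolx ang 78.08 tz [-0. -0. -1.] F [-0.7  0.2 -0.9] w 18.3 q6 [-0.31  0.48 -0.66  0.44 -0.    1.47]
```

Call:
servo_tool:
  deltas: [-1,0.2,0,0,0,0.9,6,0,0,0,0.9,6,0,0,0,0.9,6,0,0,0,0.9,6,0,0,0,0.9,6,0,0,0,0.9,6,0,0,0,0.9,6,0,0,0,0,0,0,0,0,0,0,0,0,0]

```text
time_s: 9.4
tcp_pos: [0.5105, -0.0774, 0.0073]
orientation: [2.44, 1.979, 0.0]
force: [-0.4, -0.6, -1.5]
gripper_width: 0.018
```

```bash
python3 look.py i scene side wrist; python3 - <<'E'
import cv2,numpy as np
from h import *
for n in("scene","side"):
    f=dict(np.load(f"i_{n}.npz"));T=camT(f)
    u,v=(proj(f,T,np.array((.53,-.15,.02)))).astype(int)
    cv2.imwrite(f"pics/iz_{n}.png",cv2.resize(f["pixels"][v-60:v+60,u-70:u+70],None,fx=5,fy=5,interpolation=cv2.INTER_CUBIC))
E
```

```text
t 9.4 tcp [510.5 -77.4   7.3] toolx ang 78.09 tz [ 0.  0. -1.] F [-0.4 -0.6 -1.5] w 18.0 q6 [-0.29  0.53 -0.54  0.5   0.    1.49]
```

View pics/iz_scene.png

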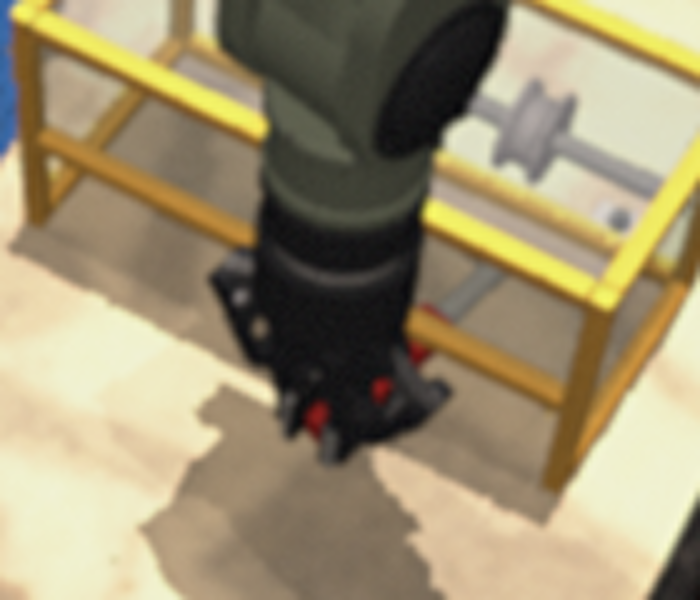

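View pics/iz_side.png

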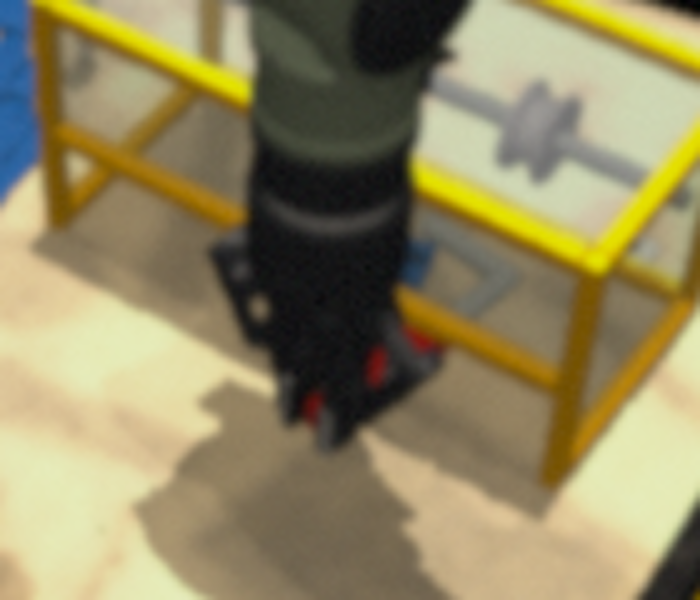

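View pics/i_wrist.png

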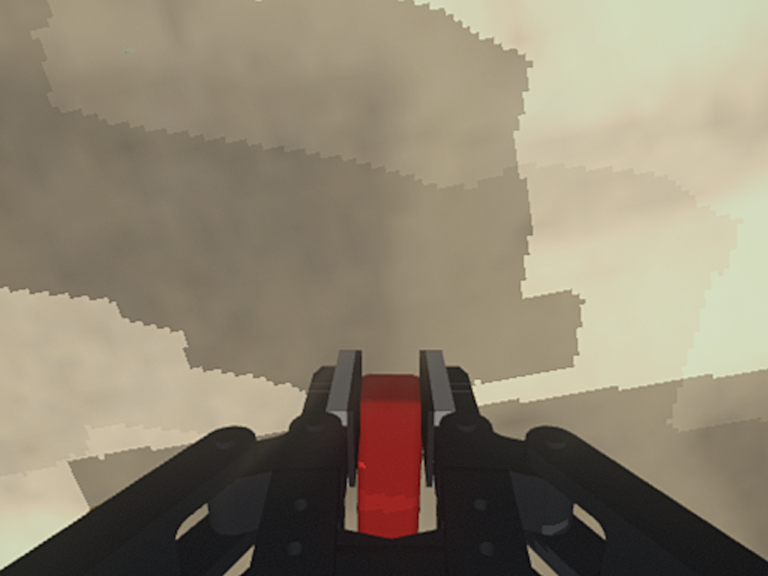

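```bash
python3 - <<'E'
import cv2,numpy as np
from h import *
f=dict(np.load(f"i_side.npz"));T=camT(f)
u,v=(proj(f,T,np.array((.53,-.15,.02)))).astype(int)
u0,v0=u-70,v-60
def w(a,b,z): print((a,b),(plane(f,T,u0+a/5,v0+b/5,z)*1000).round(1))
w(503,275,.009); w(440,232,.009); w(470,310,.009)
print('base'); w(434,238,.01);w(427,288,.01);w(432,243,.01)
# predicted: block footprint base top corners
c=np.array([549,-199.]);a=np.array([np.cos(.12),np.sin(.12)]);b=np.array([-a[1],a[0]])
for s,t in[(-32,15),(-32,-15),(32,15),(32,-15)]:
    p=c+s*a+t*b;q=proj(f,T,np.array([p[0],p[1],10])/1000);print("pred",p.round(1),((q-[u0,v0])*5).round(0))
cv2.imwrite("pics/iz2.png",cv2.resize(f["pixels"][v0+35:v0+75,u0+70:u0+115],None,fx=14,fy=14,interpolation=cv2.INTER_CUBIC))
print(u0,v0)
E
```

```text
(503, 275) [ 476.1 -217.8    9. ]
(440, 232) [ 519.2 -228.     9. ]
(470, 310) [ 479.4 -186.7    9. ]
base
(434, 238) [ 519.4 -221.5   10. ]
(427, 288) [ 505.4 -187.7   10. ]
(432, 243) [ 518.6 -217.7   10. ]
pred [ 515.4 -187.9] [410. 280.]
pred [ 519.  -217.7] [431. 243.]
pred [ 579.  -180.3] [299. 243.]
pred [ 582.6 -210.1] [321. 206.]
216 82
```

View pics/iz2.png

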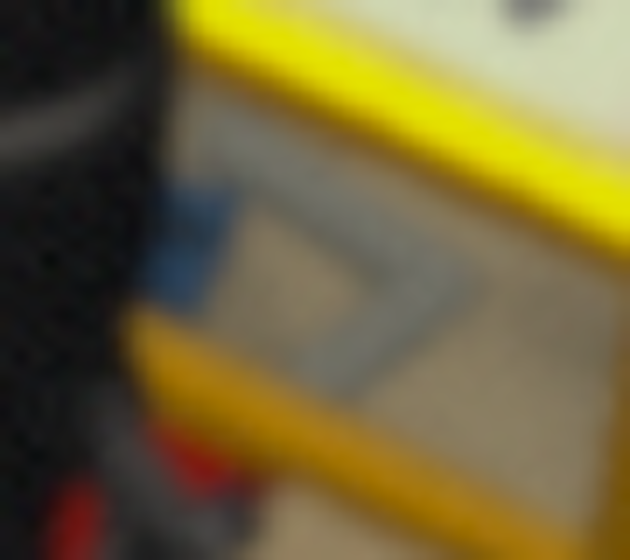

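Call:
servo_tool:
  deltas: [0.7,5,0,0,0,0.7,5,0,0,0,0.7,5,0,0,0,0,0,0,0,0,4,0,0,0,0,4,0,0,0,0,4,0,0,0,0,4,0,0,0,0,0,0,0,0,0,0,0,0,0,0]

```text
time_s: 10.8
tcp_pos: [0.5291, -0.0626, 0.0073]
orientation: [-2.44, -1.979, -0.001]
force: [-0.5, 0.2, -0.2]
gripper_width: 0.018
```

```bash
cat > z.py <<'E'
import sys,cv2,numpy as np
from h import *
tag=sys.argv[1];P=np.array(eval(sys.argv[2]))
o=[]
for n in("scene","side"):
    f=dict(np.load(f"{tag}_{n}.npz"));T=camT(f)
    u,v=(proj(f,T,P)).astype(int);u0,v0=max(u-40,0),max(v-40,0);print(n,u0,v0)
    o.append(cv2.resize(f["pixels"][v0:v0+80,u0:u0+80],(390,390),interpolation=cv2.INTER_CUBIC))
cv2.imwrite(f"pics/{tag}_zz.png",np.hstack(o))
E
python3 look.py j scene side; python3 z.py j "[.52,-.19,.02]"
```

```text
t 10.8 tcp [529.1 -62.6   7.3] toolx ang 78.11 tz [ 0.     0.001 -1.   ] F [-0.5  0.2 -0.2] w 18.0 q6 [-0.26  0.55 -0.5   0.52  0.    1.52]
scene 248 92
side 257 94
```

View pics/j_zz.png

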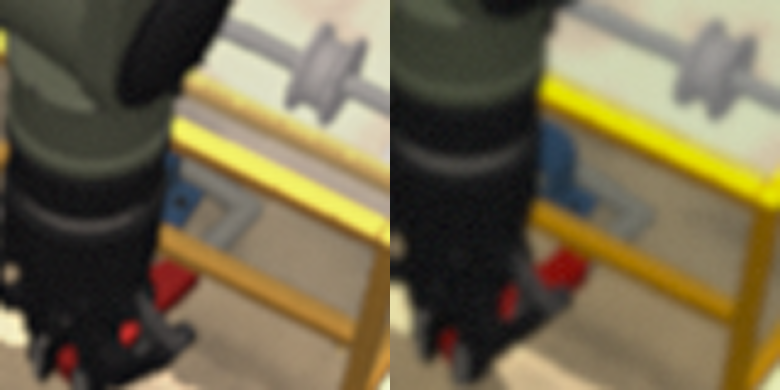

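Call:
servo_tool:
  deltas: [4,2,0,0,0,4,2,0,0,0,5,0,0,0,0,5,0,0,0,0,5,0,0,0,0,5,0,0,0,0,5,0,0,0,0,5,0,0,0,0,5,0,0,0,0,0,0,0,0,0]

```text
time_s: 12.15
tcp_pos: [0.5417, -0.0208, 0.0072]
orientation: [-2.439, -1.979, -0.001]
force: [-0.9, 0.4, -1.0]
gripper_width: 0.0181
```

```bash
python3 look.py k scene side; python3 z.py k "[.53,-.14,.02]"
```

```text
t 12.15 tcp [541.7 -20.8   7.2] toolx ang 78.13 tz [-0.     0.001 -1.   ] F [-0.9  0.4 -1. ] w 18.1 q6 [-0.18  0.57 -0.47  0.53  0.    1.6 ]
scene 236 104
side 244 104
```

View pics/k_zz.png

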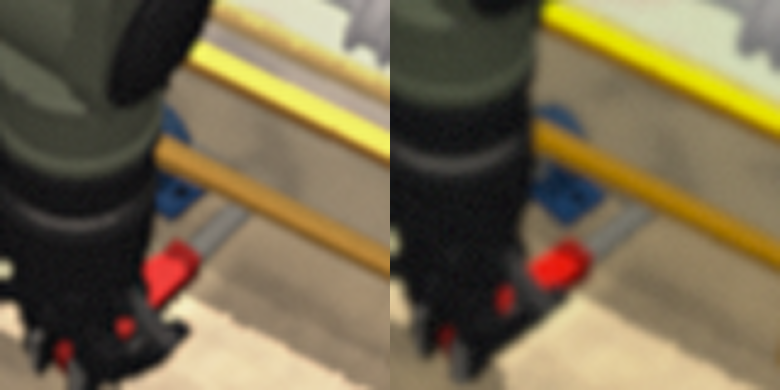

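Call:
servo_tool:
  deltas: [4,2,0,0,0,4,2,0,0,0,5,0,0,0,0,5,0,0,0,0,5,0,0,0,0,5,0,0,0,0,5,0,0,0,0,5,0,0,0,0,5,0,0,0,0,0,0,0,0,0]

```text
time_s: 13.5
tcp_pos: [0.5545, 0.0204, 0.0073]
orientation: [-2.439, -1.979, -0.001]
force: [-0.6, -0.9, -0.4]
gripper_width: 0.0181
```

```bash
python3 look.py l scene side; python3 z.py l "[.54,-.09,.02]"
```

```text
t 13.5 tcp [554.5  20.4   7.3] toolx ang 78.13 tz [ 0.     0.001 -1.   ] F [-0.6 -0.9 -0.4] w 18.1 q6 [-0.1   0.58 -0.44  0.55  0.    1.68]
scene 223 117
side 231 115
```

View pics/l_zz.png

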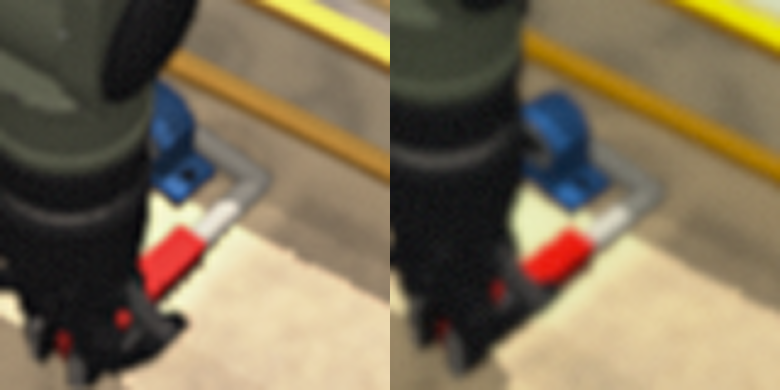

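Call:
servo_tool:
  deltas: [5,-0.5,0,0,0,5.9,-1.2,0,0,0,5.9,-1.2,0,0,0,5.9,-1.2,0,0,0,5.9,-1.2,0,0,0,5.9,-1.2,0,0,0,5.9,-1.2,0,0,0,5.9,-1.2,0,0,0,5.9,-1.2,0,0,0,3,-0.6,0,0,0]

```text
time_s: 14.85
tcp_pos: [0.5554, 0.0763, 0.0073]
orientation: [-2.44, -1.979, 0.0]
force: [-0.2, -1.6, -1.4]
gripper_width: 0.0181
```

```bash
python3 look.py m scene side; python3 z.py m "[.54,-.04,.02]"
```

```text
t 14.85 tcp [555.4  76.3   7.3] toolx ang 78.1 tz [-0. -0. -1.] F [-0.2 -1.6 -1.4] w 18.1 q6 [ 0.    0.59 -0.42  0.56 -0.    1.78]
scene 214 132
side 220 129
```

View pics/m_zz.png

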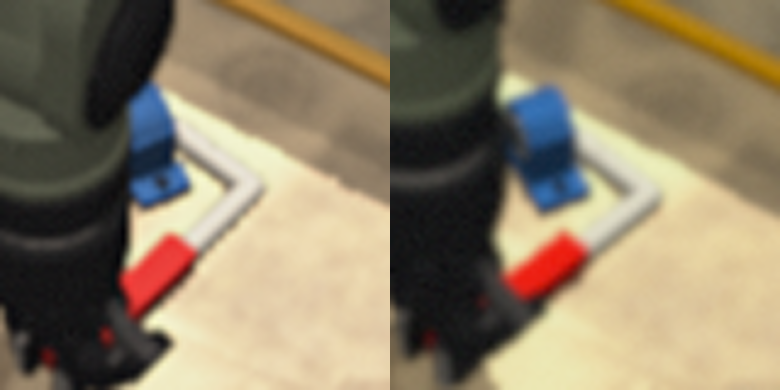

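Call:
servo_tool:
  deltas: [5,4,0,0,0,6,4,0,0,0,6,4,0,0,0,6,0,0,0,0,6,0,0,0,0,6,0,0,0,0,6,0,0,0,0,6,0,0,0,0,6,0,0,0,0,3,0,0,0,0]

```text
time_s: 16.2
tcp_pos: [0.5788, 0.1286, 0.0073]
orientation: [2.44, 1.979, 0.0]
force: [-0.1, -1.6, 0.0]
gripper_width: 0.0181
```

```bash
python3 look.py n scene side; python3 z.py n "[.55,.0,.02]"
```

```text
t 16.2 tcp [578.8 128.6   7.3] toolx ang 78.1 tz [ 0. -0. -1.] F [-0.1 -1.6  0. ] w 18.1 q6 [ 0.09  0.63 -0.33  0.6  -0.    1.87]
scene 202 142
side 208 138
```

View pics/n_zz.png

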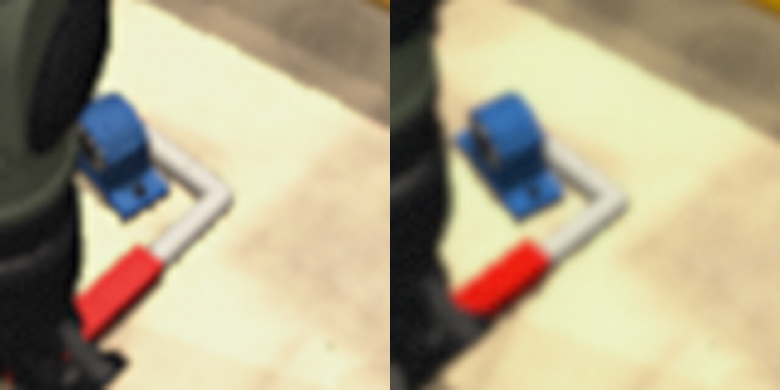

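View pics/n_side.png

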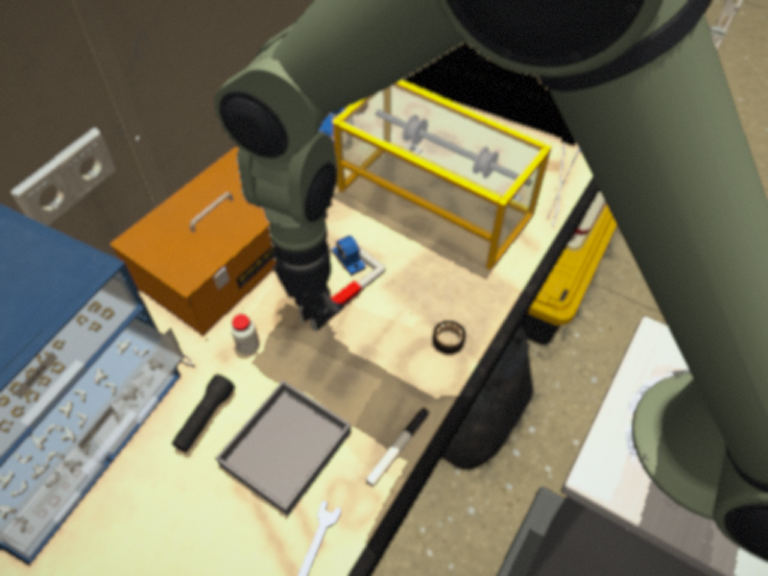

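Call:
servo_tool:
  deltas: [-7,0,0,0,0,-8,0,0,0,0,-3,0,0,0,0,0,-10,0,0,0,0,-15,0,0,0,0,-20,0,0,0,0,-20,0,0,0,0,-20,0,0,0,0,-15,0,0,0,0,0,1,0,0]

```text
time_s: 17.55
tcp_pos: [0.4756, 0.1315, 0.0063]
orientation: [-2.439, -1.979, 0.002]
force: [-0.6, 1.2, -0.3]
gripper_width: 0.018
```

Call:
servo_tool:
  deltas: [0,0,0.5,0,0,0,0,0,0,0.2,0,0,0,0,0.6,0,0,0,0,0.6,0,0,0,0,0.6,0,0,-20,0,0.6,0,0,-40,0,0.8,0,0,-50,0,1,0,0,-50,0,1,0,0,-20,0,1]

```text
time_s: 18.8
tcp_pos: [0.4788, 0.1314, 0.189]
orientation: [2.438, 1.977, 0.007]
force: [0.2, 0.3, -0.8]
gripper_width: 0.0856
```

```bash
python3 look.py o scene side wrist
```

```text
t 18.8 tcp [478.8 131.4 189. ] toolx ang 78.08 tz [ 0.005  0.001 -1.   ] F [ 0.2  0.3 -0.8] w 85.6 q6 [ 0.12  0.26 -0.4   0.91 -0.    1.9 ]
```

View pics/o_scene.png

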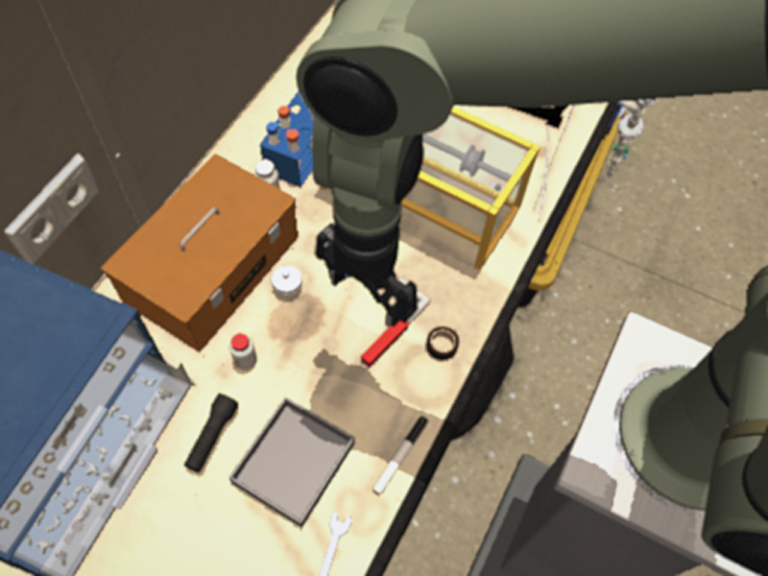

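View pics/o_wrist.png

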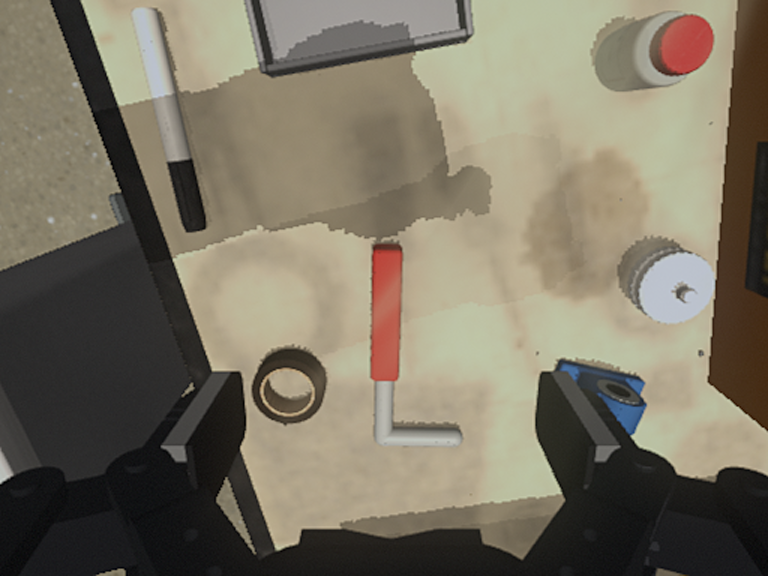

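```bash
python3 - <<'E'
import numpy as np
from h import *
f=dict(np.load("o_wrist.npz"));T=camT(f,f)
for u,v,z in[(560,361,.01),(644,376,.01),(620,390,.027),(559,371,0.0)]: print((plane(f,T,u/1.5,v/1.5,z)*1000).round(1))
P=cloud(f,T)*1000;hsv=cv2.cvtColor(f["pixels"],cv2.COLOR_BGR2HSV)
m=(hsv[...,0]>98)&(hsv[...,0]<125)&(hsv[...,1]>90)&(P[...,1]>-60)&(P[...,0]<680)
q=P[m];print(len(q),np.percentile(q,[1,50,99],axis=0).round(0))
h=q[q[:,2]>14];print("front face fit",np.polyfit(h[:,0]-600,h[:,1],1),np.percentile(h,[1,50,99],axis=0).round(1))
c=f["pixels"][220:320,350:450];cv2.imwrite("pics/oz.png",cv2.resize(c,None,fx=6,fy=6,interpolation=cv2.INTER_CUBIC))
E
```

```text
[580.3  22.   10. ]
[638.1  -2.5  10. ]
[613.7   1.2  27. ]
[581.4   8.2   0. ]
642 [[314. -21.  -1.]
 [605.   1.  46.]
 [636. 262. 265.]]
front face fit [-0.82127944  5.23176695] [[419.3 -21.9  32.3]
 [605.8  -0.   48.8]
 [623.7 155.5 265.9]]
```

View pics/oz.png

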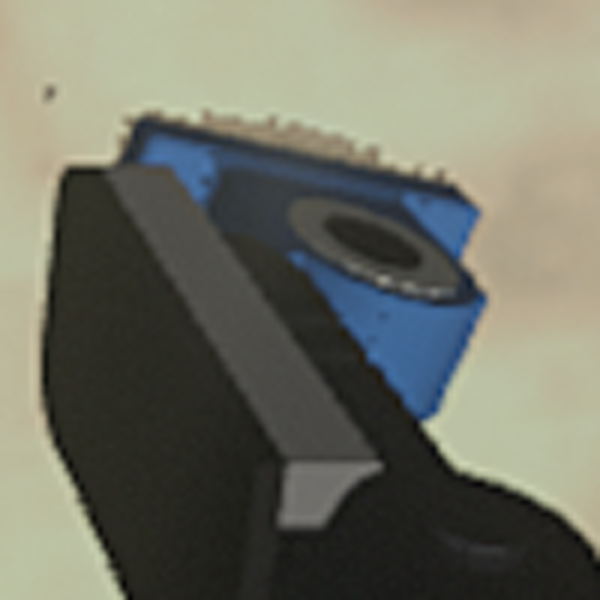

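Call:
servo_tool:
  deltas: [-21.4,29.8,0,0,1,-21.4,29.8,0,0,1,-21.4,29.8,0,0,1,-21.4,29.8,0,0,1,-21.4,29.8,0,0,1,0,0,10,0.095,1,0,0,20,0.095,1,0,0,20,0,1,0,0,10,0,1,0,0,0,0,1]

```text
time_s: 20.2
tcp_pos: [0.5997, -0.0041, 0.1241]
orientation: [-2.615, -1.737, 0.004]
force: [-0.6, 0.5, 0.8]
gripper_width: 0.0855
```

```bash
python3 look.py p wrist
```

```text
t 20.2 tcp [599.7  -4.1 124.1] toolx ang 67.2 tz [-0.003  0.    -1.   ] F [-0.6  0.5  0.8] w 85.5 q6 [-0.13  0.51 -0.2   0.86 -0.    1.84]
```

View pics/p_wrist.png

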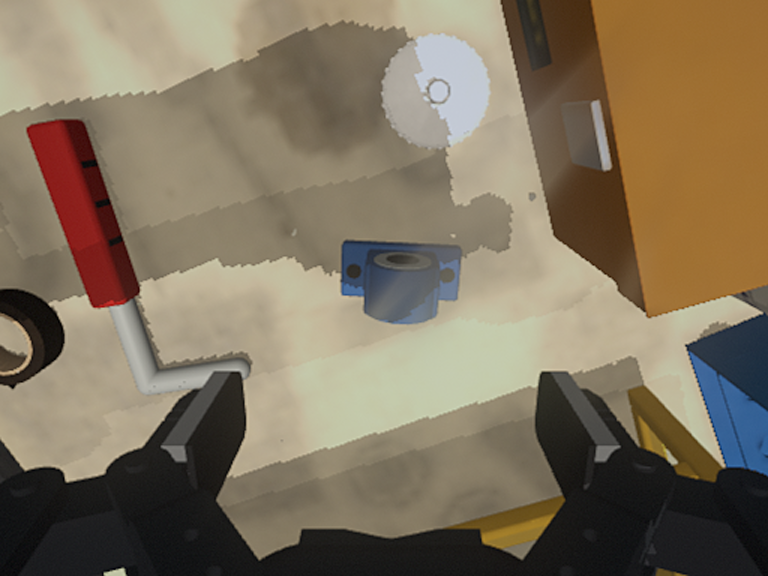

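```bash
python3 - <<'E'
import numpy as np
from h import *
f=dict(np.load("p_wrist.npz"));T=camT(f,f);Rt=R.from_rotvec(f["orientation"]).as_matrix()
Q=[]
for u,v,z in[(343,240,.01),(462,245,.01),(342,296,.01),(458,300,.01),(354,271,.01),(448,275,.01)]:
    p=plane(f,T,u/1.5,v/1.5,z);Q.append((p-f["tcp_pos"])@Rt*1000);print((p*1000).round(1),Q[-1].round(1))
Q=np.array(Q);print("mean tool",Q[:4].mean(0),Q[4:].mean(0))
P=cloud(f,T);L=(P-f["tcp_pos"])@Rt*1000
hsv=cv2.cvtColor(f["pixels"],cv2.COLOR_BGR2HSV)
z=P[...,2]*1000
m=(z>44)&(z<56)&(abs(L[...,0]-20)<60)&(abs(L[...,1])<40)
print("top",m.sum(),np.percentile(L[m],[2,50,98],axis=0).round(1))
m=(z>20)&(z<56)&(abs(L[...,0]-20)<60)&(abs(L[...,1])<40)
print("housing",m.sum(),np.percentile(L[m],[2,50,98],axis=0).round(1))
E
```

```text
[583.6  20.9  10. ] [ 16.9 -24.1 114.1]
[640.1  -5.6  10. ] [ 14.3  38.2 113.9]
[570.3  -7.2  10. ] [-14.2 -25.5 114.2]
[627.4 -33.6  10. ] [-16.4  37.4 114. ]
[582.    3.2  10. ] [ -0.  -18.7 114.1]
[627.4 -18.2  10. ] [ -2.2  31.4 114. ]
mean tool [  0.17103691   6.47531484 114.0455556 ] [ -1.0905512    6.35390534 114.04702893]
top 1324 [[-13.1  -6.6  73.7]
 [  0.3   5.2  76. ]
 [ 12.5  17.4  79.8]]
housing 3348 [[-12.4 -11.1  74. ]
 [ 11.3  10.   83.2]
 [ 79.4  35.7  98.9]]
```

Call:
servo_tool:
  deltas: [0,6.2,0,0.04,1,0,0,25,0,1,0,0,30,0,1,0,0,25,0,1,0,0,15,0,1,0,0,10,0,1,0,0,5,0,1,0,0,0,0,1,0,0,0,0,1,0,0,0,0,1]

```text
time_s: 21.5
tcp_pos: [0.607, -0.0067, 0.0164]
orientation: [2.65, 1.685, 0.001]
force: [-0.2, -0.1, -0.1]
gripper_width: 0.0853
```

```bash
python3 look.py q wrist side
```

```text
t 21.5 tcp [607.   -6.7  16.4] toolx ang 64.9 tz [ 0.001 -0.    -1.   ] F [-0.2 -0.1 -0.1] w 85.3 q6 [-0.13  0.64 -0.29  0.64 -0.    1.88]
```

View pics/q_wrist.png

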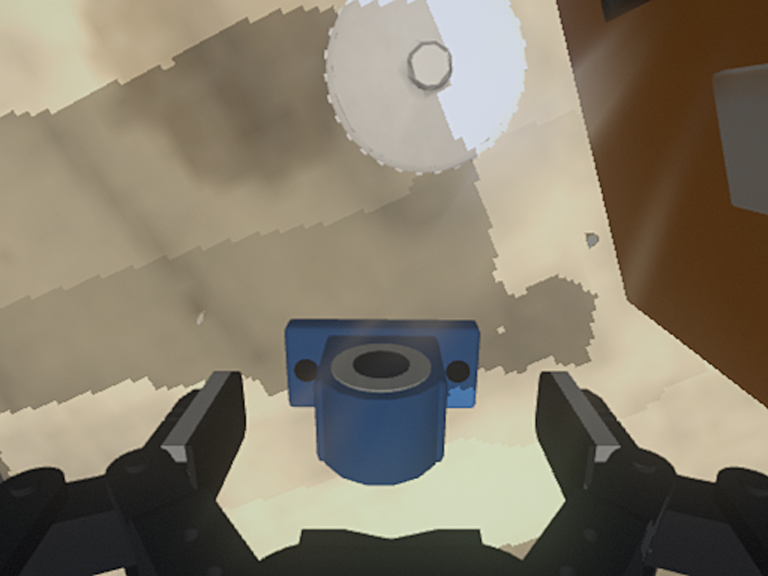

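Call:
servo_tool:
  deltas: [0,-2,1.5,0,1,0,0,0,0,0.8,0,0,0,0,0.6,0,0,0,0,0.45,0,0,0,0,0.3,0,0,0,0,0.1,0,0,0,0,0,0,0,0,0,0,0,0,0,0,0,0,0,0,0,0]

```text
time_s: 22.85
tcp_pos: [0.6051, -0.0058, 0.0145]
orientation: [2.651, 1.686, 0.001]
force: [-0.2, 0.3, 4.7]
gripper_width: 0.0351
```

```bash
python3 look.py r wrist side
```

```text
t 22.85 tcp [605.1  -5.8  14.5] toolx ang 64.9 tz [ 0.001 -0.    -1.   ] F [-0.2  0.3  4.7] w 35.1 q6 [-0.13  0.64 -0.29  0.64  0.    1.88]
```

View pics/r_wrist.png

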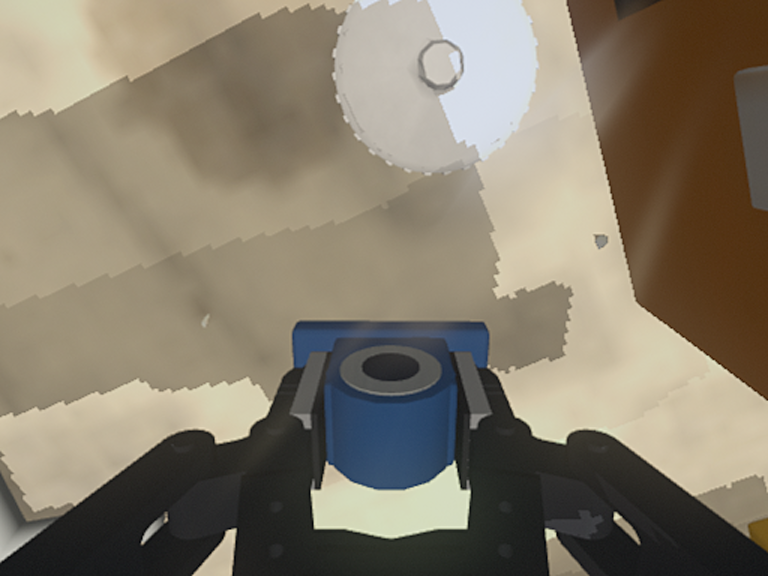

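```bash
python3 - <<'E'
import numpy as np
from h import *
f=dict(np.load("q_side.npz"));f0=dict(np.load("d_side.npz"));T=camT(f0)
for n,tag,pts in[("side","d",[(283,385),(350,430),(288,511),(220,462)]),("scene","d",[(287,402),(353,439),(301,523),(233,481)])]:
    g=dict(np.load(f"{tag}_{n}.npz"));T=camT(g)
    p=np.array([plane(g,T,u/1.5,v/1.5,.03) for u,v in pts])*1000;print(n,p.round(0).tolist(),p.mean(0))
    for i in range(4): e=p[(i+1)%4]-p[i];print(np.hypot(*e[:2]).round(1),np.degrees(np.arctan2(e[1],e[0])).round(1))
E
```

```text
side [[541.0, 249.0, 30.0], [423.0, 256.0, 30.0], [429.0, 387.0, 30.0], [543.0, 382.0, 30.0]] [484.15245994 318.65216883  30.        ]
117.7 176.7
130.8 87.4
113.6 -2.1
133.2 -90.9
scene [[542.0, 250.0, 30.0], [431.0, 253.0, 30.0], [436.0, 388.0, 30.0], [547.0, 384.0, 30.0]] [489.01176513 318.40702437  30.        ]
111.0 178.6
135.0 88.0
111.1 -2.0
133.9 -92.0
```

Call:
servo_tool:
  deltas: [0,0,-5,0,0,0,0,-15,0,0,0,0,-30,0,0,0,0,-30,0,0,0,0,-30,0,0,0,0,-20,0,0,0,0,0,0,0,0,0,0,0,0,0,0,0,0,0,0,0,0,0,0]

```text
time_s: 24.2
tcp_pos: [0.6041, -0.0057, 0.1433]
orientation: [-2.65, -1.685, 0.002]
force: [-0.3, 0.5, -1.9]
gripper_width: 0.0347
```

```bash
python3 look.py s wrist side
```

```text
t 24.2 tcp [604.1  -5.7 143.3] toolx ang 64.91 tz [-0.002  0.    -1.   ] F [-0.3  0.5 -1.9] w 34.7 q6 [-0.13  0.49 -0.17  0.91 -0.    1.88]
```

View pics/s_wrist.png

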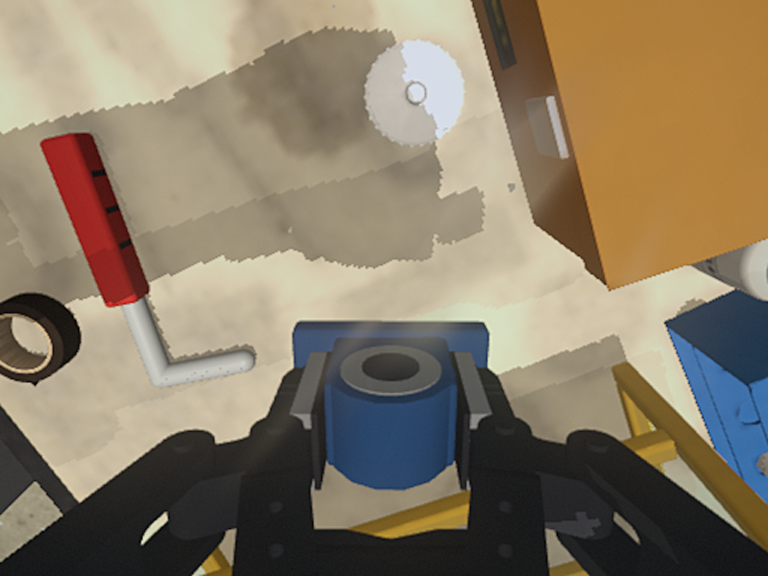

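Call:
servo_tool:
  deltas: [20,-20,0,0,0,32,-31.8,0,0,0,32,-31.8,0,0,0,32,-31.8,0,0,0,32,-31.8,0,0,0,32,-31.8,0,0,0,32,-31.8,0,0,0,32,-31.6,0,0,0,0,0,0,-0.1,0,0,0,0,-0.1,0]

```text
time_s: 25.55
tcp_pos: [0.4882, 0.3188, 0.144]
orientation: [2.465, 1.948, -0.001]
force: [-0.1, -0.0, -1.6]
gripper_width: 0.0352
```

Call:
servo_tool:
  deltas: [0,0,10,-0.1,0,0,0,10,-0.1,0,0,0,20,0,0,0,0,20,0,0,0,0,0,0,0,0,0,0,0,0,0,0,0,0,0,0,0,0,0,0,0,0,0,0,0,0,0,0,0,0]

```text
time_s: 26.8
tcp_pos: [0.4888, 0.318, 0.0844]
orientation: [2.263, 2.179, 0.0]
force: [0.2, 0.1, -2.2]
gripper_width: 0.0351
```

```bash
python3 look.py u wrist side scene
```

```text
t 26.8 tcp [488.8 318.   84.4] toolx ang 87.82 tz [ 0.  0. -1.] F [ 0.2  0.1 -2.2] w 35.1 q6 [ 0.45  0.52 -0.3   0.75  0.    2.06]
```

View pics/u_wrist.png

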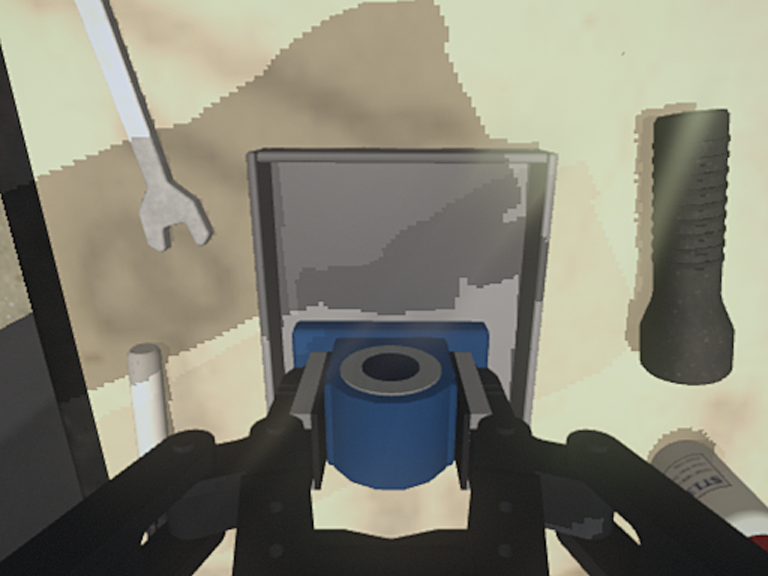

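View pics/u_side.png

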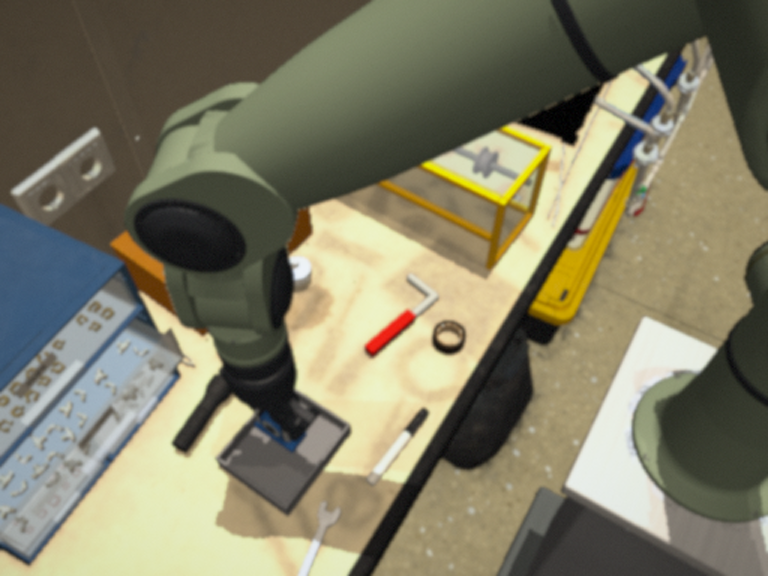

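```bash
python3 - <<'E'
import numpy as np
from h import *
f=dict(np.load("u_wrist.npz"));T=camT(f,f)
for u,v in[(248,154),(556,154),(267,400),(532,400)]: print((plane(f,T,u/1.5,v/1.5,.03)*1000).round(1))
E
```

```text
[437.4 384.4  30. ]
[554.7 380.   30. ]
[432.8 278.   30. ]
[550.7 273.5  30. ]
```

Call:
servo_tool:
  deltas: [-3,2.4,0,0,0,-3,2.3,0,0,0,0,0,15,0,0,0,0,20,0,0,0,0,15,0,0,0,0,8,0,0,0,0,4,0,0,0,0,2,0,0,0,0,1,0,0,0,0,0,0,0]

```text
time_s: 28.2
tcp_pos: [0.4934, 0.3119, 0.0196]
orientation: [2.263, 2.179, 0.001]
force: [-0.2, -0.3, -1.7]
gripper_width: 0.0351
```

```bash
python3 look.py v wrist
```

```text
t 28.2 tcp [493.4 311.9  19.6] toolx ang 87.82 tz [ 0.001  0.    -1.   ] F [-0.2 -0.3 -1.7] w 35.1 q6 [ 0.44  0.6  -0.35  0.62 -0.    2.05]
```

View pics/v_wrist.png

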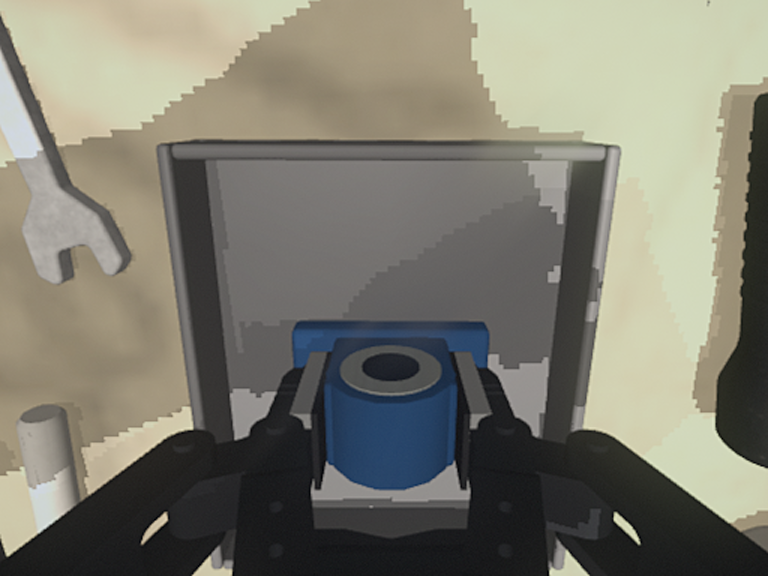

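Still carrying the weight (−1.7 N), about 1 mm above the floor. I'll lower it in small steps until it touches.

Call:
servo_tool:
  deltas: [0,0,0.5,0,0,0,0,0,0,0,0,0,0.5,0,0,0,0,0,0,0,0,0,0.3,0,0,0,0,0,0,0,0,0,0,0,0,0,0,0,0,0,0,0,0,0,0,0,0,0,0,0]

```text
time_s: 29.5
tcp_pos: [0.4933, 0.3119, 0.0185]
orientation: [2.263, 2.179, 0.0]
force: [-1.6, -0.8, 6.5]
gripper_width: 0.0352
```

Call:
servo_tool:
  deltas: [0,0,0,0,0.45,0,0,0,0,0.5,0,0,0,0,0.6,0,0,0,0,0.6,0,0,-5,0,0.6,0,0,-20,0,0.6,0,0,-35,0,0.6,0,0,-40,0,0.6,0,0,-40,0,0.6,0,0,0,0,0.6]

```text
time_s: 30.75
tcp_pos: [0.4956, 0.313, 0.162]
orientation: [2.261, 2.177, 0.011]
force: [-0.5, -0.4, -0.5]
gripper_width: 0.0513
```

```bash
python3 look.py w wrist side
```

```text
t 30.75 tcp [495.6 313.  162. ] toolx ang 87.83 tz [ 0.007  0.003 -1.   ] F [-0.5 -0.4 -0.5] w 51.3 q6 [ 0.44  0.44 -0.21  0.92 -0.    2.05]
```

View pics/w_wrist.png

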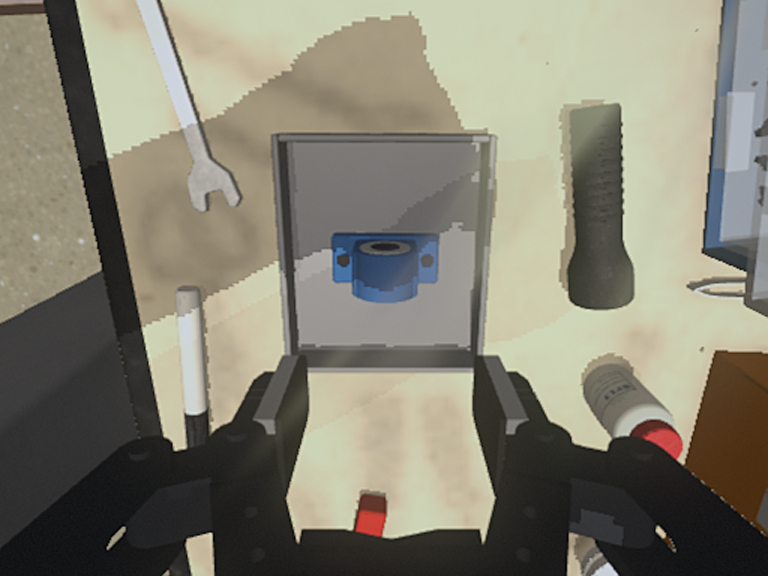

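View pics/w_side.png

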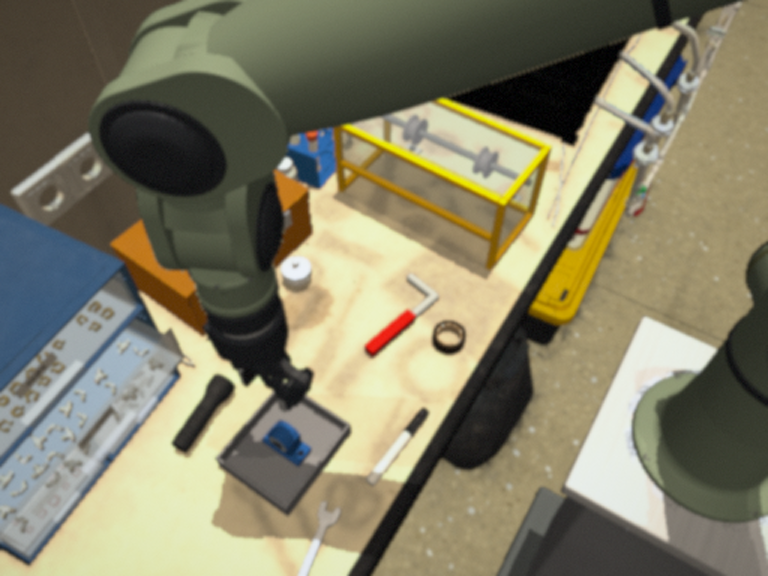

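```bash
python3 - <<'E'
from rig import manip
s=manip.sense();print(s["time_s"],s["qvel"].round(3))
print(manip.close_job())
E
```

```text
30.85 [ 0.     0.027 -0.028 -0.004 -0.003 -0.   ]
the job is handed in; nothing more can be done
None
```

The blue bearing block is standing on its base near the middle of the grey tray, and the job was handed in at 30.85 s of the 64 s allowed.

- **Retrieving the block:** I gripped the rod by the end of its handle, passed it in under the guard's front panel to the left of the block, and slid the hook arm behind it. I then drew the block out until it was about 120 mm clear in front of the guard. The fingers never touched the block while it was behind the guard.
- **Leaving the rod and placing the block:** I unhooked the rod and left it on the bench, clear of the guard. I then gripped the block's housing and lowered it until it touched the tray floor (6.5 N) before opening the fingers.

**Last checks:**
- The final pictures show the block upright in the tray, the rod clear of the guard and nothing touching the block.
- The torch, bottle, tape roll, filter and marker looked where they started. I judged this by eye and did not re-measure them.
- The force readings, taken at the end of each move, stayed under about 7 N. The hand showed no sign of contact with the guard, though I had estimated only a few millimetres of clearance at the deepest point.
- The arm was still settling very slightly, below 0.03 rad/s, when I handed in. It was about 160 mm above the bench, touching nothing.

No check failed. Where two cameras measured the same point, they agreed within a few millimetres.

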